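Slide in the drying sheet and bring the tea baskets from their hooks

ROBOT

A 7-joint arm with a two-finger parallel gripper is mounted at the origin on the work surface. World frame = base frame: x ahead of the robot, y to its left, z up, the work surface at z = 0. Lengths are in mm, angles in rad, forces in N, time in s.
With the tool pointing down it reaches from about 400 to 875 mm from the base axis. Payload 4.4 kg.
Tool frame: the origin (TCP) lies midway between the tips of the shut fingers; the grasp point (between the pads) lies 19 mm behind it; z points along the fingers, y is the direction in which the jaws open and shut (so a half turn about z gives the same grasp; the last joint's range is limited). The gripper opens to 85 mm and grips with 20 to 120 N. Pads are 22 mm wide; open, the fingers measure 114 mm over their backs; the gripper's body (76 mm by 85 mm) begins 54 mm behind the grasp point. The pads swing forward as they close: fully open they stand 13 mm farther back than shut.
Start: joints at [1.109, 0.628, 0.038, 1.517, -0.027, 0.996, -0.02], TCP at [250.633, -599.751, 231.313] pointing down, gripper open.
Joint ranges: [-3.06, 3.06], [-0.37, 2.12], [-1.25, 1.32], [0.18, 2.47], [-1.1, 4.24], [0.23, 1.98], [-2.94, 2.94]. Speed limits (rad/s): [2.57, 2.57, 3.14, 3.14, 3.14, 3.14, 3.14].

INTERFACE

Orientations are given as [roll, pitch, yaw] about the fixed x, y, z axes, in that order (R = Rz(yaw) Ry(pitch) Rx(roll)).
In Python, from cell import ctrl, vision gives the robot as it stands.
- The arm moves only by the tool play_rows, never from a script. Its arguments are lists of equal length, an entry for each row: "slide": the shift along the tool's x, y, z in mm, a list of three; "turn": the turn about the tool's z in rad; "fingers": the opening, from 0 (shut) to 1 (fully open). A call has 1 to 5 rows; each row is the pose to reach, as a shift and turn from the pose measured when the call began, along the tool's axes at that moment; what a row does not reach only later rows make up. A row lasts 1/8 s, in which the tool goes at most 62.5 mm and 10.7 degrees, less where a joint would pass 70% of its speed; a pose out of reach is approached as far as the arm can. A call with a gripper value outside its range is refused whole. The fingers move at their own pace and stop on an object; the grip force is fixed at half the most. Time passes only in rows, so rows that repeat a pose let the fingers close. It gives the time, the measured TCP pose, the force and the opening at its end, in the units of the state.
- ctrl.read_state(): the state, without advancing time (a new reading comes with each control period).
- vision.get_image(name): name is "scene" or "top"; returns (picture, depth): 420x560x3 uint8, blue, green, red; 420x560 float32, mm along the optical axis (not along the pixel's ray), 0 where there is no reading.
- vision.camera_params(name): a dict with "fx", "fy", "cx", "cy" (pixels), "position" and "rotation" of the camera in the world. Camera axes: x right, y up, looking along -z (the intrinsics and any distortion apply to the point x, -y, -z); pixel columns grow to the right and rows downward; lengths in mm; the calibration is good to about 2 mm. A picture is of the moment at which its call begins. camera_params takes no time and is no camera call.
- ctrl.finish_job(): hands the job in, once; it reports no verdict.
The state is a dict: "clock": time; "qpos": joint angles; "qd": joint speeds; "tau": joint torques, N m; "eef_pos": TCP position; "tool_rot": TCP orientation; "force": force on the tool from outside, world axes, zero at the start; "torque": the same for the moment, N m; "width": finger opening in mm.
Only numpy, scipy, OpenCV 4.12 (cv2) and the standard library are available. Lean on these libraries where they do the work, as an engineer would, in place of code of your own. Each camera call takes 0.05 s, during which the arm holds its last target.

TASK

First slide the wire drying sheet fully home on the middle pair of rails of the drying rack, the pair just above the drip pan, while the tea baskets still hang on their hooks. Then unhook every tea basket, lifting it over the upturned tip of its hook, and stand them all upright on the sheet in the rack. Leave the whisk, the caddy and the scoop where they are; if the sheet has been knocked out of place, put it home again.

Things in the scene. Friction and masses are not known exactly. Their poses are not given: they have to be found in the camera images.
- rack: Fixed drying rack, open at top and front. Two upright bamboo cheeks 150 mm deep (x +-75), inner faces at y +-106 mm, tops 145 mm above this origin. Three ledges on each (three rail pairs), tops 30, 75, 120 mm above this origin; a white drip pan is fixed on the lowest. Origin at its centre, 0 to 25 mm above the counter (adjustable feet). x: the way a sheet slides in, away from the robot; z up.
- rack_seat (a point): Point of the rack, on its centre line, level with the ledge tops of the middle rail pair (axes as the rack). Ledges 5 mm thick, reaching in to y +-94 mm; 40 mm clear height up to the ledges above. A stop bar crosses the back, front face at x = +71 mm: a sheet fully home has its centre at x 0 to +1 mm from here, y within 4 mm, underside at this height.
- hookboard: Fixed bamboo batten on two posts with four deep steel hooks that point to the robot. Batten: front face at x = +50 mm, top 192 mm above this origin, 270 mm long in y. Origin 0 to 25 mm above the counter, midway in y. x: from hook tips towards the batten, away from the robot; z up.
- hook0 (a point): Upper side of the shank of the hook at y = -97.5 mm of the board, where a basket hangs (axes as the board; 180 mm above the board's origin). Round 8 mm shank along x. At x = -24 mm from here it turns up to a tip 35 mm above the shank's upper side: a basket must rise over 35 mm (45 is safe), then be drawn along -x by 60 mm or more to be clear.
- hook1 (a point): Upper side of the shank of the hook at y = -32.5 mm of the board, where a basket hangs (axes as the board; 180 mm above the board's origin). Round 8 mm shank along x. At x = -24 mm from here it turns up to a tip 35 mm above the shank's upper side: a basket must rise over 35 mm (45 is safe), then be drawn along -x by 60 mm or more to be clear.
- hook2 (a point): Upper side of the shank of the hook at y = 32.5 mm of the board, where a basket hangs (axes as the board; 180 mm above the board's origin). Round 8 mm shank along x. At x = -24 mm from here it turns up to a tip 35 mm above the shank's upper side: a basket must rise over 35 mm (45 is safe), then be drawn along -x by 60 mm or more to be clear.
- hook3 (a point): Upper side of the shank of the hook at y = 97.5 mm of the board, where a basket hangs (axes as the board; 180 mm above the board's origin). Round 8 mm shank along x. At x = -24 mm from here it turns up to a tip 35 mm above the shank's upper side: a basket must rise over 35 mm (45 is safe), then be drawn along -x by 60 mm or more to be clear.
- sheet_mid (a point): Wire drying sheet, dark steel grid, 140 mm deep (x) by 204 mm wide (y) by 4 mm thick, 0.2 to 0.3 kg, at first flat on the counter. This point is the plate's centre, 2 mm above its underside; z up. In front (its -x side) two short arms carry an upright bamboo tongue (see its own point).
- sheet_tongue (a point): Centre of the sheet's bamboo tongue: 110 mm from the plate's centre along the sheet's -x, 10 mm thick in x, 50 mm wide in y, 45 mm tall, from the level of the sheet's underside (this point 22.5 mm above it). Pinch it across its 10 mm from above, or push its front along +x to slide the sheet home. Axes as the sheet.
- basket0_mid (a point): Steel wire tea basket, 0.1 to 0.17 kg, 187 mm tall: round cup 54 mm across, 44 mm high, flat underside; two strips rise at y +-25 mm to a cross bar along y, 10 mm thick, underside 105 and top 115 mm above the basket's underside, by which it hangs on a hook; a tongue on top. Point on its upright axis, 93.5 mm above the underside; z up. May be absent.
- basket1_mid (a point): Steel wire tea basket, 0.1 to 0.17 kg, 187 mm tall: round cup 54 mm across, 44 mm high, flat underside; two strips rise at y +-25 mm to a cross bar along y, 10 mm thick, underside 105 and top 115 mm above the basket's underside, by which it hangs on a hook; a tongue on top. Point on its upright axis, 93.5 mm above the underside; z up. May be absent.
- basket2_mid (a point): Steel wire tea basket, 0.1 to 0.17 kg, 187 mm tall: round cup 54 mm across, 44 mm high, flat underside; two strips rise at y +-25 mm to a cross bar along y, 10 mm thick, underside 105 and top 115 mm above the basket's underside, by which it hangs on a hook; a tongue on top. Point on its upright axis, 93.5 mm above the underside; z up. May be absent.
- basket3_mid (a point): Steel wire tea basket, 0.1 to 0.17 kg, 187 mm tall: round cup 54 mm across, 44 mm high, flat underside; two strips rise at y +-25 mm to a cross bar along y, 10 mm thick, underside 105 and top 115 mm above the basket's underside, by which it hangs on a hook; a tongue on top. Point on its upright axis, 93.5 mm above the underside; z up. May be absent.
- basket0_tongue (a point): The place to pinch that basket: on its flat upright bamboo tongue, 163 mm above the basket's underside. Tongue 10 mm thick in x, 24 mm wide in y, from 115 to 187 mm above the underside. Axes as the basket.
- basket1_tongue (a point): The place to pinch that basket: on its flat upright bamboo tongue, 163 mm above the basket's underside. Tongue 10 mm thick in x, 24 mm wide in y, from 115 to 187 mm above the underside. Axes as the basket.
- basket2_tongue (a point): The place to pinch that basket: on its flat upright bamboo tongue, 163 mm above the basket's underside. Tongue 10 mm thick in x, 24 mm wide in y, from 115 to 187 mm above the underside. Axes as the basket.
- basket3_tongue (a point): The place to pinch that basket: on its flat upright bamboo tongue, 163 mm above the basket's underside. Tongue 10 mm thick in x, 24 mm wide in y, from 115 to 187 mm above the underside. Axes as the basket.
- whisk: Bystander: bamboo whisk upside down on a black ceramic shaper, 62 mm across, 130 mm tall. Origin at the centre of its underside.
- caddy: Bystander: aluminium tea caddy, 64 mm across, 85 mm tall. Origin at the centre of its underside.
- scoop: Bystander: short bamboo scoop lying flat, 150 mm long. Origin under its stem.

How it is judged (in metres and radians):
On the way:
1. the sheet lies fully home on the middle rail pair, let go, while the baskets still hang on their hooks (x of sheet_mid in the frame of rack between -0.01 and 0.012 m and y of sheet_mid in the frame of rack between -0.012 and 0.012 m and z of sheet_mid in the frame of rack between 0.07 and 0.084 m and angle between sheet_mid's own z axis and vertical below 0.06 rad and angle between the x axis of sheet_mid and the x axis of rack, either way round below 0.08 rad and z of basket0_mid in the frame of hookboard between 0.155 and 0.22 m and x of basket0_mid in the frame of hookboard between -0.03 and 0.05 m and z of basket1_mid in the frame of hookboard between 0.155 and 0.22 m and x of basket1_mid in the frame of hookboard between -0.03 and 0.05 m and z of basket2_mid in the frame of hookboard between 0.155 and 0.22 m and x of basket2_mid in the frame of hookboard between -0.03 and 0.05 m and z of basket3_mid in the frame of hookboard between 0.155 and 0.22 m and x of basket3_mid in the frame of hookboard between -0.03 and 0.05 m and contact force between the fingers and sheet below 0.5 N), for 0.2 s.
At the end, for the whole second after the job is handed in: The sheet is home on the middle rail pair (along the rails from 10 mm short to 12 mm past centre, 12 mm sideways, -7/+7 mm in height, level to 0.06 rad, square to 0.08 rad); every basket present stands by its underside on it, axis over the sheet, tilted under 0.15 rad; all at rest (x of sheet_mid in the frame of rack between -0.01 and 0.012 m and y of sheet_mid in the frame of rack between -0.012 and 0.012 m and z of sheet_mid in the frame of rack between 0.07 and 0.084 m and angle between sheet_mid's own z axis and vertical below 0.06 rad and angle between the x axis of sheet_mid and the x axis of rack, either way round below 0.08 rad and x of basket0_mid in the frame of sheet_mid between -0.07 and 0.07 m and y of basket0_mid in the frame of sheet_mid between -0.1 and 0.1 m and z of basket0_mid in the frame of sheet_mid between 0.088 and 0.103 m and angle between each of basket0_mid, basket1_mid, basket2_mid, basket3_mid's own z axis and vertical below 0.15 rad and linear speed of each of basket0, basket1, basket2, basket3, sheet below 0.02 m/s and x of basket1_mid in the frame of sheet_mid between -0.07 and 0.07 m and y of basket1_mid in the frame of sheet_mid between -0.1 and 0.1 m and z of basket1_mid in the frame of sheet_mid between 0.088 and 0.103 m and x of basket2_mid in the frame of sheet_mid between -0.07 and 0.07 m and y of basket2_mid in the frame of sheet_mid between -0.1 and 0.1 m and z of basket2_mid in the frame of sheet_mid between 0.088 and 0.103 m and x of basket3_mid in the frame of sheet_mid between -0.07 and 0.07 m and y of basket3_mid in the frame of sheet_mid between -0.1 and 0.1 m and z of basket3_mid in the frame of sheet_mid between 0.088 and 0.103 m); the robot touches nothing.
It fails at once if the whisk is moved more than 30 mm (distance of whisk from where it was at the start of the episode above 0.03 m).
It fails at once if the caddy is moved more than 30 mm (distance of caddy from where it was at the start of the episode above 0.03 m).
It fails at once if the scoop is moved more than 30 mm (distance of scoop from where it was at the start of the episode above 0.03 m).
Of basket0, basket1, basket2, basket3 only 3 to 4 are there at a start; the rules pass over those that are not, and their reading is None.
At some moment in a run one of sheet may be knocked a few centimetres aside while the robot is not near it.
It also fails if it takes over 208 s, if anything falls off the work surface, if the arm or the gripper's body presses on something with over 40 N, if the wrist force passes 120 N, or if a joint passes its speed limit or range.

## Working session

There is one attempt and no reset: what is moved stays moved. The work goes in short steps, Python scripts to look and compute and a tool call to move; the robot and the scene stay as the last step left them, time stands still between calls to the robot, and variables do not carry over. Pictures are saved under pics/ and viewed, and the job is handed in when it is done.

Besides the shell and the picture viewer there is one more tool, called by a JSON object that holds its "method" and its "body", one argument or row to a line. play_rows: Moves the arm, as the interface text tells. Its arguments: {"type":"object","properties":{"slide":{"type":"array"},"turn":{"type":"array"},"fingers":{"type":"array"}},"required":["slide","turn","fingers"]}

```bash
ls; mkdir -p pics
python3 - <<'E'
from cell import ctrl, vision
import cv2,numpy as np
print(ctrl.read_state())
for n in("scene","top"):
    p,d=vision.get_image(n); cv2.imwrite(f"pics/{n}0.png",p); np.save(f"pics/{n}0.npy",d)
    print(n,vision.camera_params(n), (d>0).mean())
E
```

```text
pics
{'clock': 0.0, 'qpos': array([ 1.10918197,  0.62935749,  0.03845852,  1.51839913, -0.0270107 ,
        0.99628159, -0.02001766]), 'qd': array([ 0.00091459, -0.00108602,  0.00144327,  0.00074882, -0.00015957,
        0.00107118, -0.00111585]), 'tau': array([ 1.25060167e-03, -5.63400543e+01,  1.22632999e+00, -1.93448961e+01,
        1.08497031e-02,  1.04764543e-02, -3.39230144e-05]), 'eef_pos': array([ 250.38773968, -599.14697227,  230.37207024]), 'tool_rot': array([-3.13966578e+00,  2.74384886e-05,  3.95776789e-01]), 'force': array([ 0.79624476, -0.29073779,  0.85125408]), 'torque': array([-0.01782099, -0.04154451,  0.04235894]), 'width': 85.2824240699281}
scene {'fx': 507.62984027116596, 'fy': 507.62984027116596, 'cx': 287.97915150770757, 'cy': 207.80718802167678, 'position': array([1077.53722058, -543.34279848, 1353.67813301]), 'rotation': array([ 0.52807801, -0.00736423,  0.73312418])} 0.9959098639455782
top {'fx': 471.58940307981817, 'fy': 471.58940307981817, 'cx': 280.33470533885924, 'cy': 215.90359306191985, 'position': array([ 450.65701968,    5.60443207, 1425.57362804]), 'rotation': array([ 0.12547354,  0.0095925 , -1.59912279])} 0.9962202380952381
```

View pics/scene0.png

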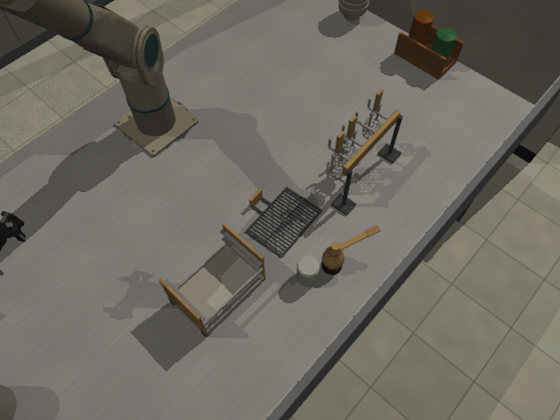

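View pics/top0.png

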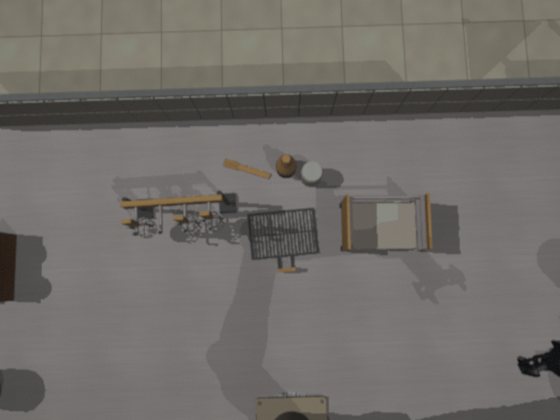

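The scene view shows the rack at (215,280), the sheet at (285,220) with its tongue at (256,197), and three baskets with tongues at (340,142), (352,127) and (378,100). In the top view the rack is at (387,225), the sheet at (283,234) and the board at (172,202). The caddy and whisk stand behind the sheet. Next I'll build the geometry helpers.

```bash
cat > h.py <<'E'
import numpy as np,cv2
from scipy.spatial.transform import Rotation as R
from cell import ctrl,vision
def cam(n):
    c=vision.camera_params(n); c['R']=R.from_euler('xyz',c['rotation']).as_matrix(); return c
def ray(c,u,v):
    d=np.stack([(np.asarray(u)-c['cx'])/c['fx'],-(np.asarray(v)-c['cy'])/c['fy'],-np.ones_like(np.asarray(u,float))],-1)
    return d@c['R'].T
def cloud(c,depth):
    v,u=np.mgrid[:depth.shape[0],:depth.shape[1]]
    P=c['position']+ray(c,u,v)*depth[...,None]
    P[depth<=0]=np.nan
    return P
def plane(c,u,v,z):
    r=ray(c,u,v); return c['position']+r*((z-c['position'][2])/r[...,2])[...,None]
def two(c1,p1,c2,p2):
    a=ray(c1,*p1);b=ray(c2,*p2);o1,o2=c1['position'],c2['position']
    s=np.linalg.lstsq(np.stack([a,-b],1),o2-o1,rcond=None)[0]
    x1=o1+a*s[0];x2=o2+b*s[1]; return (x1+x2)/2,np.linalg.norm(x1-x2)
def proj(c,P):
    q=(np.asarray(P,float)-c['position'])@c['R']
    return np.stack([c['cx']+c['fx']*q[...,0]/-q[...,2],c['cy']-c['fy']*q[...,1]/-q[...,2]],-1)
def comps(bgr,amin=15):
    hsv=cv2.cvtColor(bgr,cv2.COLOR_BGR2HSV)
    m=cv2.inRange(hsv,(8,100,60),(25,255,255))
    n,l,s,ce=cv2.connectedComponentsWithStats(m)
    return [(i,s[i],ce[i]) for i in range(1,n) if s[i,4]>=amin],l
E
python3 - <<'E'
from h import *
for n in("scene","top"):
    c=cam(n);p=cv2.imread(f"pics/{n}0.png");d=np.load(f"pics/{n}0.npy");P=cloud(c,d)
    cs,l=comps(p)
    print(n,"table z",np.nanmedian(P[330:350,150:200,2] if n=="top" else P[200:230,60:120,2],axis=(0,1)))
    for i,s,ce in cs:
        q=P[l==i]; print(s,ce.round(1),np.nanmedian(q,0).round(),np.nanpercentile(q,[5,95],axis=0).round().tolist())
    x0,y0,w,h=(140,80,280,210) if n=="scene" else (110,140,330,150)
    cv2.imwrite(f"pics/{n}0z.png",cv2.resize(p[y0:y0+h,x0:x0+w],None,fx=780/w,fy=780/w,interpolation=2))
E
```

```text
scene table z 0.4994739324956754
[414   9  20  15 227] [423.7  16.1] [450. 873. 162.] [[417.0, 849.0, 151.0], [477.0, 911.0, 169.0]]
[431  25   8   5  20] [434.4  26.9] [477. 933.  95.] [[455.0, 923.0, 71.0], [491.0, 962.0, 98.0]]
[399  33  48  27 123] [424.1  46.6] [504. 823.  94.] [[413.0, 815.0, 87.0], [587.0, 832.0, 100.0]]
[455  38   9   6  24] [459.2  40.5] [581. 934.  94.] [[430.0, 924.0, -295.0], [595.0, 1395.0, 99.0]]
[441  57  15  17  50] [447.5  65.8] [595. 877.  19.] [[585.0, 835.0, 12.0], [598.0, 923.0, 24.0]]
[374  89   9  22  92] [377.9  99. ] [598. 391. 244.] [[593.0, 380.0, 203.0], [600.0, 406.0, 270.0]]
[343 110  57  66 606] [370.3 142.2] [660. 286. 196.] [[650.0, 168.0, 169.0], [667.0, 415.0, 203.0]]
[347 116  10  21 107] [351.7 125.7] [604. 263. 240.] [[598.0, 251.0, 201.0], [606.0, 275.0, 271.0]]
[335 131   9  22 106] [339.6 141. ] [613. 197. 243.] [[608.0, 186.0, 201.0], [615.0, 210.0, 272.0]]
[250 189  12  18 124] [255.5 197.5] [471.  -2.  31.] [[465.0, -26.0, 7.0], [474.0, 20.0, 48.0]]
[223 224  41  44 228] [243.7 243.1] [ 600. -175.  153.] [[531.0, -177.0, 13
[... 463 characters left out ...]
195 102  13 581] [170.8 200.9] [654. 302. 198.] [[646.0, 178.0, 188.0], [663.0, 419.0, 202.0]]
[342 195   9  55 376] [345.7 223.1] [ 592. -168.  126.] [[525.0, -172.0, 49.0], [656.0, -166.0, 156.0]]
[426 194   6  54 217] [428.3 221.7] [ 584. -387.  152.] [[521.0, -392.0, 138.0], [650.0, -385.0, 158.0]]
[200 212  10   5  43] [204.6 213.9] [607. 201. 268.] [[605.0, 191.0, 242.0], [612.0, 211.0, 272.0]]
[174 216  10   6  38] [178.8 218.3] [599. 266. 267.] [[597.0, 256.0, 244.0], [602.0, 276.0, 271.0]]
[122 220  10   4  37] [126.4 221.5] [594. 395. 267.] [[591.0, 385.0, 256.0], [598.0, 405.0, 271.0]]
[279 267  16   5  42] [286.7 269.4] [468.  -1.  45.] [[464.0, -19.0, 39.0], [472.0, 22.0, 48.0]]
```

View pics/scene0z.png

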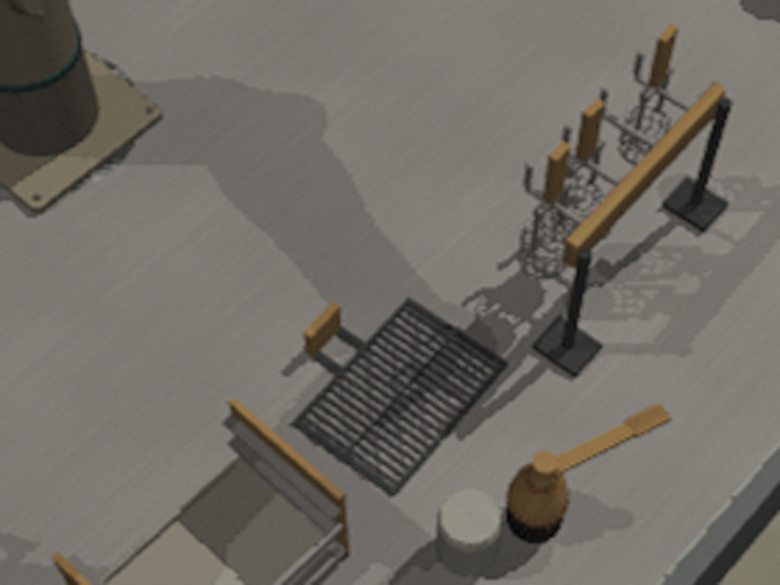

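View pics/top0z.png

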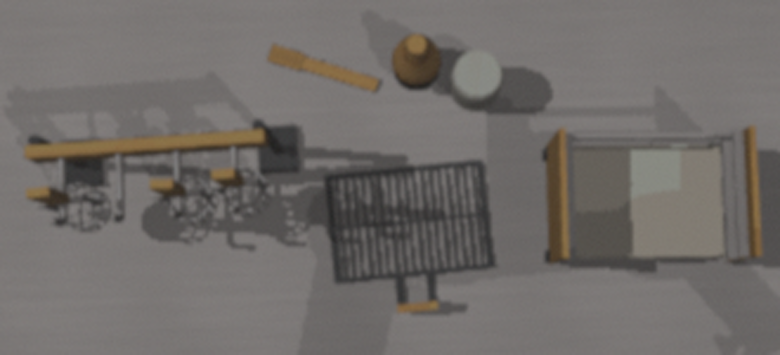

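Run:
```python
from h import *
for n in("scene","top"):
    c=cam(n);p=cv2.imread(f"pics/{n}0.png");d=np.load(f"pics/{n}0.npy");P=cloud(c,d)
    x,y,z=P[...,0],P[...,1],P[...,2]
    print(n)
    def show(name,m):
        q=P[m]; r=cv2.minAreaRect(q[:,:2].astype(np.float32)); print(name,len(q),"z",np.median(q[:,2]).round(1),q[:,2].std().round(1),"rect",np.round(r[0],1),np.round(r[1],1),round(r[2],2), "mean",q[:,:2].mean(0).round(1))
    # rack cheeks top faces
    for nm,y0,y1 in(("cheekL",-200,-150),("cheekR",-410,-370)):
        m=(x>500)&(x<690)&(y>y0)&(y<y1)&(z>140)
        zz=z[m]; zt=np.percentile(zz,90); show(nm,m&(z>zt-4))
    m=(x>630)&(x<690)&(y>150)&(y<440)&(z>150); zt=np.percentile(z[m],80); show("batten",m&(z>zt-5))
    m=(x>480)&(x<660)&(y>-140)&(y<140)&(z>1.5)&(z<12); show("sheet?",m)
    for nm,y0,y1 in(("b0",180,215),("b1",245,282),("b3",370,415)):
        m=(x>580)&(x<630)&(y>y0)&(y<y1)&(z>225);zt=np.percentile(z[m],85)
        show(nm,m&(z>zt-4)); show(nm+"all",m&(z>215))
    m=(x>440)&(x<490)&(y>-50)&(y<50)&(z>40); show("tongue",m)
    m=(x>540)&(x<650)&(y>-360)&(y<-200)&(z>5)&(z<80); show("pan",m)
```

```text
scene
cheekL 105 z 156.4 1.9 rect [ 591.1 -173.7] [  8.2 149.5] 89.06 mean [ 591.6 -173.5]
cheekR 107 z 156.5 1.6 rect [ 587.8 -391.9] [  5.8 148.5] 88.92 mean [ 587.4 -392. ]
batten 417 z 199.3 2.4 rect [655.  297.7] [ 18.  270.2] 2.55 mean [655.7 293.6]
sheet? 2304 z 3.9 2.1 rect [570.1  -0. ] [279.5 179.9] 89.89 mean [572.1   2. ]
b0 33 z 270.0 2.0 rect [608.4 199.3] [12. 28.] 7.43 mean [608.9 197.2]
b0all 103 z 255.7 15.5 rect [608.7 199. ] [12.4 28.8] 5.77 mean [610.5 196. ]
b1 33 z 269.3 2.1 rect [600.2 263.6] [26.4 12.2] 89.38 mean [600.1 263.7]
b1all 104 z 255.0 14.9 rect [600.  263.2] [28.4 12.8] 88.09 mean [601.4 260.7]
b3 30 z 269.1 2.1 rect [593.9 393.2] [ 9.9 25.4] 8.27 mean [594.5 392. ]
b3all 91 z 256.0 14.7 rect [594.8 393.8] [11.3 30. ] 2.52 mean [596.2 389.7]
tongue 56 z 44.7 2.6 rect [467.3  -2.3] [12.4 51.6] 5.4 mean [467.8  -4. ]
pan 2025 z 43.5 2.9 rect [ 594.8 -279.9] [109.4 159.9] 0.18 mean [ 591.3 -281.5]
top
cheekL 105 z 155.0 1.8 rect [ 592.3 -170.2] [  7.6 147.4] 88.97 mean [ 591.5 -170.1]
cheekR 106 z 154.7 1.9 rect [ 588.8 -388.7] [  8.5 147.4] 88.69 mean [ 590.2 -388.8]
batten 568 z 198.6 2.2 rect [656.5 301.6] [ 16.4 268.2] 2.4 mean [656.3 299.4]
sheet? 1950 z 3.5 1.9 rect [5.702e+02 2.000e-01] [279.4 179.5] 89.96 mean [569.5   2.3]
b0 31 z 269.6 1.8 rect [610.7 201.2] [ 9.8 23.7] 4.57 mean [610.  201.3]
b0all 72 z 265.2 14.4 rect [610.6 201.9] [10.7 25.1] 4.39 mean [609.2 200.2]
b1 41 z 268.9 1.8 rect [601.6 267.3] [22.8 10.1] 89.85 mean [601.2 266.4]
b1all 76 z 266.7 14.2 rect [601.4 266.7] [25.  10.3] 89.99 mean [600.4 264.4]
b3 38 z 268.5 1.6 rect [596.8 396.4] [10.  23.3] 4.56 mean [596.5 396.4]
b3all 83 z 264.6 13.2 rect [596.4 395.4] [10.9 25.4] 5.4 mean [595.6 393.6]
tongue 58 z 44.8 2.3 rect [468.7   1.8] [ 9.8 47.5] 4.11 mean [468.7   1.6]
pan 2013 z 42.3 2.9 rect [ 595.  -279.9] [109.8 159.6] 0.01 mean [ 594.5 -280. ]
```

```bash
cat >> h.py <<'E'
def mv(target,yaw,st=None):
    """shift in tool axes and turn to reach world TCP target / yaw"""
    st=st or ctrl.read_state(); Rm=R.from_euler('xyz',st['tool_rot']).as_matrix()
    s=Rm.T@(np.asarray(target,float)-st['eef_pos'])
    dy=(yaw-st['tool_rot'][2]+np.pi)%(2*np.pi)-np.pi
    print("t",round(st['clock'],2),"eef",st['eef_pos'].round(1),"rpy",st['tool_rot'].round(3),"F",st['force'].round(1),"w",round(st['width'],1))
    print("slide",s.round(1),"turn",round(-dy,3),"dist",np.linalg.norm(s).round(0)); return s
E
python3 - <<'E'
from h import *
for n in("scene","top"):
    c=cam(n);p=cv2.imread(f"pics/{n}0.png");d=np.load(f"pics/{n}0.npy");P=cloud(c,d)
    v,u=np.mgrid[:420,:560]
    Q=plane(c,u,v,4.)
    x,y=Q[...,0],Q[...,1]
    g=p.max(2)
    m=((x>500)&(x<665)&(y>-120)&(y<130)&(g<62)).astype(np.uint8)
    m=cv2.morphologyEx(m,cv2.MORPH_CLOSE,np.ones((5,5)))
    m=cv2.morphologyEx(m,cv2.MORPH_OPEN,np.ones((7,7)))
    k,l,s,ce=cv2.connectedComponentsWithStats(m); i=1+np.argmax(s[1:,4])
    r=cv2.minAreaRect(Q[l==i][:,:2].astype(np.float32)); print(n,r)
    o=p.copy(); cs,_=cv2.findContours((l==i).astype(np.uint8),0,2); cv2.drawContours(o,cs,-1,(0,0,255),1)
    bx=cv2.boxPoints(r); pts=proj(c,np.c_[bx,np.full(4,4.)]); print(bx.round(1).tolist())
    cv2.polylines(o,[pts.round().astype(int)],True,(0,255,0),1)
    x0,y0,w,h=(230,170,110,100) if n=="scene" else (235,195,100,90)
    cv2.imwrite(f"pics/{n}0s.png",cv2.resize(o[y0:y0+h,x0:x0+w],None,fx=5,fy=5,interpolation=0))
    # arms
    mm=(P[...,0]>475)&(P[...,0]<500)&(P[...,1]>-35)&(P[...,1]<35)
    q=P[mm]; print("z between tongue & plate",np.percentile(q[:,2],[50,80,90,98]).round(1))
    hi=q[(q[:,2]>4)]; print(np.histogram(hi[:,1],bins=np.arange(-40,41,5)))
    # caddy/whisk
    for nm,(a,b,zm) in {"caddy":((700,800),(-120,-38),70),"whisk":((700,840),(-35,40),60)}.items():
        t=(P[...,0]>a[0])&(P[...,0]<a[1])&(P[...,1]>b[0])&(P[...,1]<b[1])&(P[...,2]>zm); print(nm,np.median(P[t],0).round(0))
E
```

```text
scene ((575.31689453125, 6.0381622314453125), (149.4896240234375, 208.2582550048828), 3.827146291732788)
[[493.79998779296875, 104.9000015258789], [507.70001220703125, -102.80000305175781], [656.7999877929688, -92.9000015258789], [642.9000244140625, 114.9000015258789]]
z between tongue & plate [2.1 4.7 6.5 8.7]
(array([0, 2, 3, 4, 4, 3, 2, 1, 0, 1, 4, 8, 7, 1, 1, 0]), array([-40, -35, -30, -25, -20, -15, -10,  -5,   0,   5,  10,  15,  20,
        25,  30,  35,  40]))
caddy [751. -87.  85.]
whisk [783. -18.  87.]
top ((582.790771484375, 65.10633850097656), (97.1417236328125, 60.79070281982422), 88.38209533691406)
[[551.0, 17.399999618530273], [611.7999877929688, 15.699999809265137], [614.5, 112.80000305175781], [553.7999877929688, 114.5]]
z between tongue & plate [0.5 3.5 5.2 8.6]
(array([0, 0, 2, 2, 8, 3, 0, 0, 1, 1, 0, 4, 6, 4, 1, 0]), array([-40, -35, -30, -25, -20, -15, -10,  -5,   0,   5,  10,  15,  20,
        25,  30,  35,  40]))
caddy [749. -81.  84.]
whisk [770.  -7.  85.]
```

```bash
python3 -c "
import cv2,numpy as np
a=cv2.imread('pics/scene0s.png');b=cv2.imread('pics/top0s.png')
h=max(a.shape[0],b.shape[0]);f=lambda i:cv2.copyMakeBorder(i,0,h-i.shape[0],0,0,0)
o=np.hstack([f(a),f(b)]);cv2.imwrite('pics/s0.png',cv2.resize(o,None,fx=790/o.shape[1],fy=790/o.shape[1]))"
```

```text
(no output)
```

View pics/s0.png

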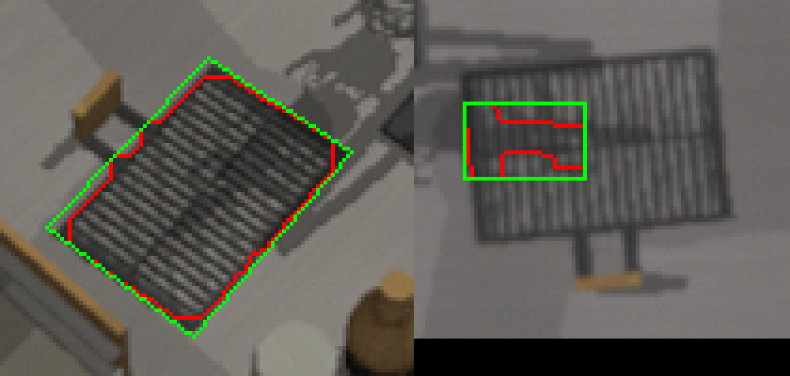

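Run:
```python
from h import *
c=cam("top"); q=plane(c,np.array([247.8,313.7,319.6,251.8]),np.array([214.1,208.3,252.2,259.1]),4.)
print(q.round(1),q.mean(0)); 
for a,b in((0,1),(3,2)): e=q[a]-q[b]; print(np.hypot(*e[:2]),np.degrees(np.arctan2(-e[0],e[1])))
for a,b in((0,3),(1,2)): e=q[a]-q[b]; print(np.hypot(*e[:2]),np.degrees(np.arctan2(e[1],e[0])))
mv([468,0,120],np.pi/2+.075)
```

```text
[[ 638.7  112.9    4. ]
 [ 650.6  -88.     4. ]
 [ 516.8 -100.7    4. ]
 [ 502.   103.6    4. ]] [577.05290546   6.94885432   4.        ]
201.2604904405733 3.378215557449933
204.8736856110018 4.149532766017702
137.0390519057345 3.908208822121931
134.36326222627343 5.45204712489848
t 0.1 eef [ 250.4 -599.3  230.5] rpy [-3.14   0.     0.396] F [ 0.2  0.2 -0.2] w 85.6
slide [ 431.8 -468.9  111.3] turn -1.25 dist 647.0
```

{"method": "play_rows", "body": {
  "slide": [
    [35,-38,0],
    [70,-76,0],
    [106,-115,0],
    [142,-154,0],
    [178,-193,0]
  ],
  "turn": [-0.12,-0.24,-0.36,-0.48,-0.6],
  "fingers": [1,1,1,1,1]
}}

```text
clock: 0.72
eef_pos: [340.6, -350.7, 230.7]
tool_rot: [-3.14, -0.001, 1.0]
force: [0.6, -1.1, 1.1]
width: 85.3
```

```bash
python3 -c "
from h import *
mv([468,0,150],np.pi/2+.073)"
```

```text
t 0.72 eef [ 340.6 -350.7  230.7] rpy [-3.14e+00 -1.00e-03  1.00e+00] F [ 0.6 -1.1  1.1] w 85.3
slide [363.8 -82.2  81.2] turn -0.644 dist 382.0
```

{"method": "play_rows", "body": {
  "slide": [
    [60,-13,0],
    [115,-27,0],
    [170,-40,10],
    [225,-53,20],
    [280,-66,40]
  ],
  "turn": [-0.13,-0.26,-0.39,-0.52,-0.644],
  "fingers": [1,1,1,1,1]
}}

```text
clock: 1.35
eef_pos: [437.3, -78.0, 191.2]
tool_rot: [3.14, -0.001, 1.647]
force: [1.1, -0.9, -0.0]
width: 85.3
```

```bash
python3 -c "
from h import *
mv([468,0,80],np.pi/2+.073)"
```

```text
t 1.35 eef [437.3 -78.  191.2] rpy [ 3.140e+00 -1.000e-03  1.647e+00] F [ 1.1 -0.9 -0. ] w 85.3
slide [ 75.3  36.4 111.3] turn 0.003 dist 139.0
```

{"method": "play_rows", "body": {
  "slide": [
    [30,14,30],
    [60,29,60],
    [75,36.5,90],
    [75,36.5,90]
  ],
  "turn": [0,0,0,0],
  "fingers": [1,1,1,1]
}}

```text
clock: 1.85
eef_pos: [466.8, 1.0, 99.7]
tool_rot: [-3.139, -0.002, 1.65]
force: [0.7, 0.1, -0.1]
width: 85.5
```

```bash
cat >> h.py <<'E'
def shots(tag,rs,rt):
    for n,(x0,y0,w,h) in(("scene",rs),("top",rt)):
        p,d=vision.get_image(n); cv2.imwrite(f"pics/{n}{tag}.png",p); np.save(f"pics/{n}{tag}.npy",d)
        o=p[y0:y0+h,x0:x0+w]; o=cv2.resize(o,(390,int(390*h/w)),interpolation=2)
        if n=="scene": a=o
    H=max(a.shape[0],o.shape[0]); f=lambda i:cv2.copyMakeBorder(i,0,H-i.shape[0],0,0,0)
    cv2.imwrite(f"pics/both{tag}.png",np.hstack([f(a),f(o)]))
E
python3 -c "
from h import *
shots('1',(200,120,150,150),(220,190,120,120))
mv([468,0,10],np.pi/2+.073)"
```

```text
t 1.95 eef [467.7  -0.9 101.6] rpy [ 3.141e+00 -1.000e-03  1.647e+00] F [-0.2 -0.2  0.4] w 85.6
slide [ 0.9  0.3 91.6] turn 0.003 dist 92.0
```

View pics/both1.png

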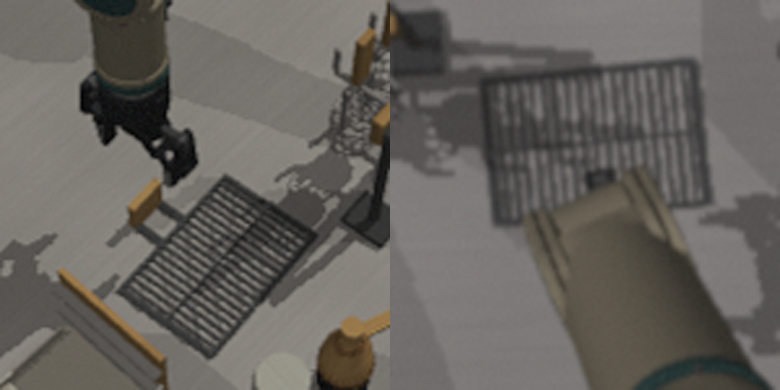

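{"method": "play_rows", "body": {
  "slide": [
    [1,0,10],
    [1,0,30],
    [1,0,45],
    [1,0,55],
    [1,0,55]
  ],
  "turn": [0,0,0,0,0],
  "fingers": [0.38,0.38,0.38,0.38,0.38]
}}

```text
clock: 2.58
eef_pos: [467.4, -0.4, 46.4]
tool_rot: [-3.141, -0.0, 1.646]
force: [0.4, -0.1, -0.7]
width: 32.5
```

```bash
python3 -c "
from h import *
shots('2',(220,150,100,100),(240,210,80,80))
mv([468,0,11],np.pi/2+.073)
c=cam('scene');print(proj(c,ctrl.read_state()['eef_pos']))"
```

```text
t 2.67 eef [ 4.679e+02 -1.000e-01  4.700e+01] rpy [ 3.140e+00 -1.000e-03  1.646e+00] F [-0.4 -0.   0.7] w 32.6
slide [ 0.1  0.  36. ] turn 0.003 dist 36.0
[255.2563845  193.60931592]
```

View pics/both2.png

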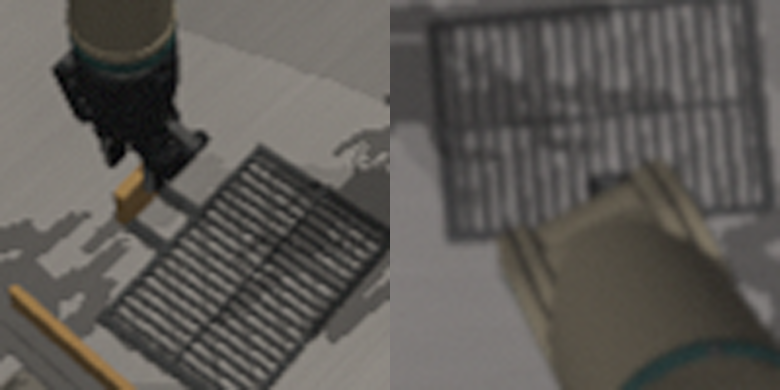

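{"method": "play_rows", "body": {
  "slide": [
    [-1,0,12],
    [-1,0,24],
    [-1,0,36],
    [-1,0,36],
    [-1,0,36]
  ],
  "turn": [0,0,0,0,0],
  "fingers": [0.38,0.38,0.38,0.38,0]
}}

```text
clock: 3.3
eef_pos: [468.1, -0.9, 10.9]
tool_rot: [3.14, -0.001, 1.647]
force: [-0.0, -0.2, -1.0]
width: 15.1
```

{"method": "play_rows", "body": {
  "slide": [
    [0,0,0],
    [0,0,0],
    [0,0,0],
    [0,0,-3]
  ],
  "turn": [0,0,0,0],
  "fingers": [0,0,0,0]
}}

```text
clock: 3.8
eef_pos: [467.8, -0.9, 13.8]
tool_rot: [3.141, -0.001, 1.647]
force: [0.5, -0.2, -1.7]
width: 9.4
```

{"method": "play_rows", "body": {
  "slide": [
    [0,0,-15],
    [0,0,-35],
    [0,0,-60],
    [0,0,-85],
    [0,0,-95]
  ],
  "turn": [0,0,0,0,0],
  "fingers": [0,0,0,0,0]
}}

```text
clock: 4.42
eef_pos: [468.1, -1.2, 109.9]
tool_rot: [3.139, -0.001, 1.646]
force: [0.3, -0.4, -2.4]
width: 9.0
```

```bash
cat >> h.py <<'E'
def platefit(n,tag,xr,yr,zr):
    c=cam(n);d=np.load(f"pics/{n}{tag}.npy");P=cloud(c,d)
    m=np.all([(P[...,i]>r[0])&(P[...,i]<r[1]) for i,r in enumerate((xr,yr,zr))],0)
    q=P[m]; A=np.c_[q[:,:2]-q[:,:2].mean(0),np.ones(len(q))]
    for _ in range(4):
        co=np.linalg.lstsq(A,q[:,2],rcond=None)[0]; e=abs(q[:,2]-A@co); k=e<np.percentile(e,85)+1; q=q[k];A=A[k]
    r=cv2.minAreaRect(q[:,:2].astype(np.float32))
    print(n,"n",len(q),"z",co[2].round(1),"slope xy",co[:2].round(3),"rect",np.round(r[0],1),np.round(r[1],1),round(r[2],2)); return q
E
python3 -c "
from h import *
shots('3',(200,130,150,150),(220,170,120,120))
mv([325,-281,107],np.pi/2-.017)
for n in('scene','top'): platefit(n,'3',(490,670),(-120,130),(75,125))"
```

```text
t 4.53 eef [468.2  -1.2 109.4] rpy [ 3.140e+00 -1.000e-03  1.646e+00] F [ 0.1  0.1 -1. ] w 9.0
slide [-268.2 -163.9    1.9] turn 0.093 dist 314.0
scene n 1517 z 102.6 slope xy [-0.002 -0.002] rect [568.7   6.3] [155.4 206.6] 4.15
top n 1184 z 102.3 slope xy [-0.001 -0.001] rect [578.2   8.8] [140.3 204.4] 4.27
```

View pics/both3.png

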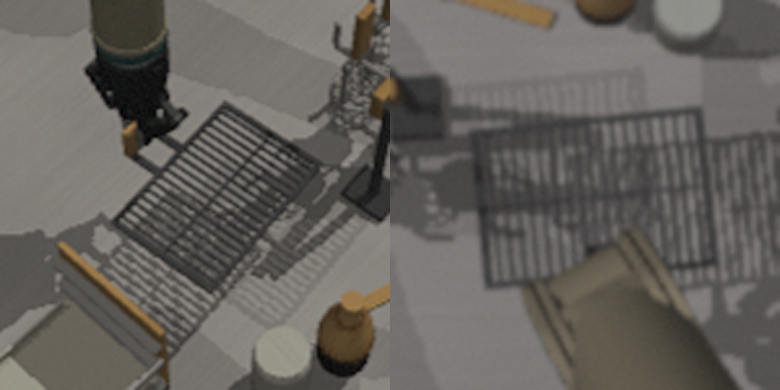

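{"method": "play_rows", "body": {
  "slide": [
    [0,0,-25],
    [-15,-10,-55],
    [-40,-25,-80],
    [-75,-45,-85],
    [-110,-67,-85]
  ],
  "turn": [0,0,0,0.01,0.02],
  "fingers": [0,0,0,0,0]
}}

```text
clock: 5.15
eef_pos: [408.9, -117.0, 193.8]
tool_rot: [3.14, -0.001, 1.627]
force: [0.1, 0.7, -1.7]
width: 9.2
```

```bash
python3 -c "
from h import *
mv([325,-277.3,190],1.556)"
```

```text
t 5.15 eef [ 408.9 -117.   193.8] rpy [ 3.140e+00 -1.000e-03  1.627e+00] F [ 0.1  0.7 -1.7] w 9.2
slide [-155.4  -92.7    3.5] turn 0.071 dist 181.0
```

{"method": "play_rows", "body": {
  "slide": [
    [-33,-22,0],
    [-66,-44,0],
    [-99,-66,0],
    [-132,-86,0],
    [-155,-99,0]
  ],
  "turn": [0.015,0.03,0.045,0.06,0.071],
  "fingers": [0,0,0,0,0]
}}

```text
clock: 5.78
eef_pos: [316.8, -278.5, 192.4]
tool_rot: [-3.141, -0.002, 1.553]
force: [0.2, -0.0, -1.3]
width: 9.1
```

```bash
python3 -c "
from h import *
shots('4',(130,150,200,200),(310,180,160,160))
mv([318,-277.3,107],1.556)
for n in('scene','top'): platefit(n,'4',(355,515),(-400,-160),(165,205))"
```

```text
t 5.88 eef [ 316.4 -279.6  192.4] rpy [-3.141e+00 -1.000e-03  1.550e+00] F [ 1.2  0.8 -2.5] w 9.2
slide [ 2.2  1.6 85.4] turn -0.006 dist 85.0
scene n 1593 z 185.0 slope xy [-0.004 -0.   ] rect [ 425.  -280.4] [204.9 142.7] 88.88
top n 1738 z 183.7 slope xy [-0.002 -0.   ] rect [ 425.9 -282.3] [205.3 139.4] 88.49
```

View pics/both4.png

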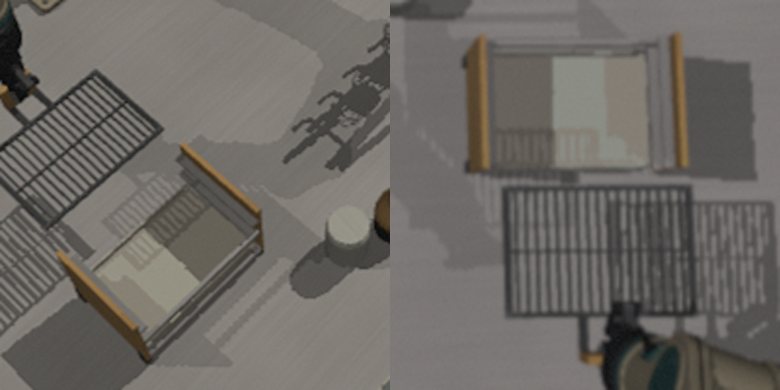

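{"method": "play_rows", "body": {
  "slide": [
    [2,1,25],
    [2,1,55],
    [2,1,80],
    [2,1,85],
    [2,1,85]
  ],
  "turn": [-0.006,-0.006,-0.006,-0.006,-0.006],
  "fingers": [0,0,0,0,0]
}}

```text
clock: 6.5
eef_pos: [317.6, -276.9, 107.2]
tool_rot: [-3.14, -0.002, 1.557]
force: [0.1, -0.0, -1.0]
width: 9.1
```

```bash
python3 -c "
from h import *
shots('5',(130,150,200,200),(310,180,160,160))
mv([480,-279.9,107],1.556)
for n in('scene','top'): platefit(n,'5',(355,505),(-410,-150),(80,120))"
```

```text
t 6.6 eef [ 318.  -277.6  108. ] rpy [ 3.141e+00 -1.000e-03  1.556e+00] F [-0.3  0.8 -1.8] w 9.4
slide [  0.  162.1   1. ] turn 0.0 dist 162.0
scene n 1441 z 99.7 slope xy [-0.001 -0.002] rect [ 426.6 -278.8] [205.5 143.1] 89.77
top n 1476 z 99.4 slope xy [-0.004  0.002] rect [ 427.  -277.1] [205.2 141.7] 89.15
```

{"method": "play_rows", "body": {
  "slide": [
    [-0.5,15,0],
    [-0.5,35,0],
    [-0.5,55,0],
    [-0.5,75,0],
    [-0.5,90,0]
  ],
  "turn": [0.005,0.005,0.005,0.005,0.005],
  "fingers": [0,0,0,0,0]
}}

```text
clock: 7.22
eef_pos: [410.3, -279.5, 108.7]
tool_rot: [3.139, 0.0, 1.552]
force: [-0.6, -0.4, -2.4]
width: 9.3
```

```bash
python3 -c "
from h import *
shots('6',(130,180,180,180),(310,180,150,150))
mv([480,-280.3,107],1.552)
for n in('scene','top'): platefit(n,'6',(455,590),(-375,-175),(85,115))"
```

```text
t 7.33 eef [ 410.9 -279.3  108.5] rpy [ 3.138 -0.     1.553] F [ 0.   0.  -2.2] w 9.6
slide [ 0.3 69.1  1.8] turn 0.001 dist 69.0
scene n 1246 z 101.7 slope xy [-0.002 -0.002] rect [ 522.2 -275.8] [192.7 135. ] 89.8
top n 1149 z 101.1 slope xy [-0.001 -0.003] rect [ 522.5 -275.7] [134.9 198.6] 0.02
```

View pics/both6.png

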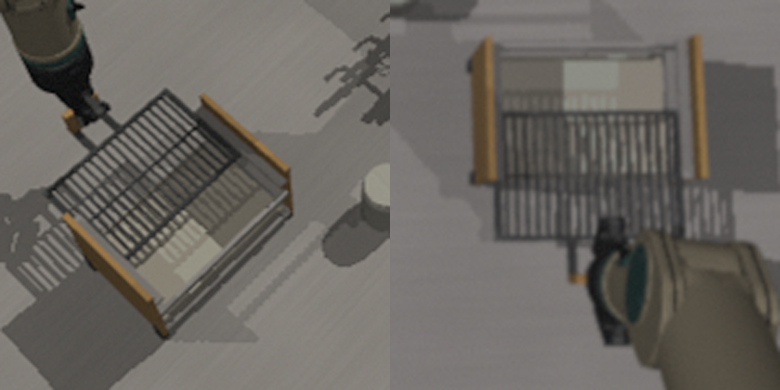

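{"method": "play_rows", "body": {
  "slide": [
    [0,15,0],
    [0,32,0],
    [0,48,0],
    [0,60,2],
    [0,66,4]
  ],
  "turn": [0,0,0,0,0],
  "fingers": [0,0,0,0,0]
}}

```text
clock: 7.95
eef_pos: [477.6, -280.4, 104.5]
tool_rot: [3.138, -0.0, 1.553]
force: [-0.8, 0.1, -2.0]
width: 9.1
```

```bash
python3 -c "
from h import *
shots('7',(130,180,180,180),(310,180,150,150))
mv([480,-280.3,96.5],1.552)
for n in('scene','top'): platefit(n,'7',(510,660),(-375,-185),(85,115))"
```

```text
t 8.05 eef [ 477.1 -280.3  104.4] rpy [ 3.138 -0.     1.553] F [-0.1 -0.3 -1.6] w 9.3
slide [0.  2.9 7.9] turn 0.001 dist 8.0
scene n 1355 z 97.7 slope xy [ 0.002 -0.003] rect [ 585.2 -279.2] [188.3 149.5] 89.98
top n 1067 z 96.2 slope xy [-0.003 -0.006] rect [ 584.4 -282.9] [184.  147.1] 89.54
```

View pics/both7.png

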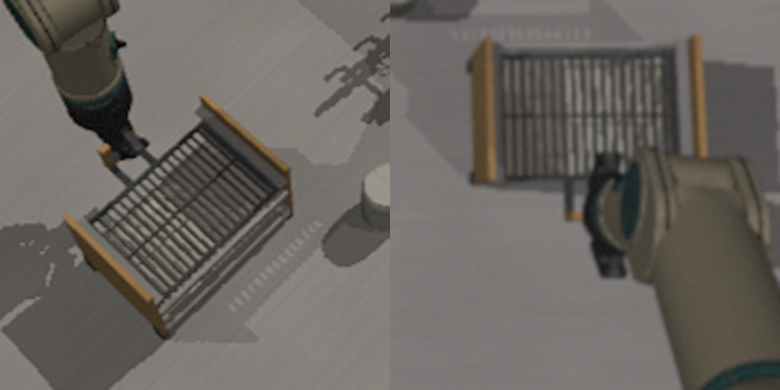

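{"method": "play_rows", "body": {
  "slide": [
    [0,0,3],
    [0,0,5],
    [0,0,7],
    [0,0,7]
  ],
  "turn": [0,0,0,0],
  "fingers": [0,0,0,0]
}}

```text
clock: 8.55
eef_pos: [476.9, -280.3, 97.2]
tool_rot: [3.139, -0.0, 1.553]
force: [-0.6, -0.0, -0.6]
width: 9.1
```

{"method": "play_rows", "body": {
  "slide": [
    [0,1,1],
    [0,2,1],
    [0,3,1],
    [0,3,1]
  ],
  "turn": [0,0,0,0],
  "fingers": [0,0,0,0]
}}

```text
clock: 9.05
eef_pos: [480.1, -280.3, 96.2]
tool_rot: [3.138, -0.0, 1.553]
force: [0.8, -0.5, -2.0]
width: 9.2
```

{"method": "play_rows", "body": {
  "slide": [
    [0,0,1],
    [0,0,2],
    [0,0,2]
  ],
  "turn": [0,0,0],
  "fingers": [0,0,0]
}}

```text
clock: 9.43
eef_pos: [479.9, -280.4, 95.8]
tool_rot: [3.138, 0.0, 1.553]
force: [-4.0, 2.2, 12.5]
width: 9.3
```

```bash
python3 -c "
from h import *
shots('8',(130,180,180,180),(310,180,150,150))
mv([480,-280.3,96.5],1.552)
for n in('scene','top'): platefit(n,'8',(510,660),(-375,-185),(80,105))"
```

```text
t 9.53 eef [ 479.9 -280.4   95.8] rpy [3.138 0.    1.553] F [-4.5  0.5 12.5] w 8.9
slide [ 0.1  0.1 -0.7] turn 0.001 dist 1.0
scene n 1312 z 89.7 slope xy [ 0.009 -0.   ] rect [ 584.7 -279.8] [189.6 149. ] 89.99
top n 1013 z 88.3 slope xy [ 0.008 -0.   ] rect [ 585.7 -283.3] [183.2 148.5] 89.95
```

{"method": "play_rows", "body": {
  "slide": [
    [0,0,-1],
    [0,1,-1],
    [0,2,-1],
    [0,2,-1]
  ],
  "turn": [0,0,0,0],
  "fingers": [0,0,0,0]
}}

```text
clock: 10.02
eef_pos: [482.0, -280.4, 96.5]
tool_rot: [3.138, 0.0, 1.553]
force: [-0.9, 0.4, -1.6]
width: 8.9
```

{"method": "play_rows", "body": {
  "slide": [
    [0,1,0],
    [0,2,0],
    [0,3,0],
    [0,3,0]
  ],
  "turn": [0,0,0,0],
  "fingers": [0,0,0,0]
}}

```text
clock: 10.52
eef_pos: [482.0, -280.3, 96.2]
tool_rot: [-3.139, -0.0, 1.552]
force: [-7.5, -0.1, 3.2]
width: 9.1
```

{"method": "play_rows", "body": {
  "slide": [
    [0,0,0],
    [0,0,0],
    [0,0,0],
    [0,0,0]
  ],
  "turn": [0,0,0,0],
  "fingers": [0.3,0.3,0.3,0.3]
}}

```text
clock: 11.02
eef_pos: [482.4, -280.3, 96.3]
tool_rot: [-3.14, -0.0, 1.552]
force: [-0.7, -0.1, -0.0]
width: 25.9
```

{"method": "play_rows", "body": {
  "slide": [
    [0,0,-10],
    [0,0,-30],
    [0,0,-60],
    [0,0,-100],
    [0,0,-130]
  ],
  "turn": [0,0,0,0,0],
  "fingers": [0.3,0.3,0.3,0.3,0.3]
}}

```text
clock: 11.65
eef_pos: [483.2, -280.4, 228.7]
tool_rot: [3.141, 0.001, 1.552]
force: [0.2, 0.0, -1.1]
width: 25.6
```

```bash
python3 -c "
from h import *
mv([450,-100,260],1.571)
"
```

```text
t 11.65 eef [ 483.2 -280.4  228.7] rpy [3.141e+00 1.000e-03 1.552e+00] F [ 0.2  0.  -1.1] w 25.6
slide [179.7 -36.5 -31.4] turn -0.019 dist 186.0
```

{"method": "play_rows", "body": {
  "slide": [
    [35,-7,-10],
    [75,-15,-20],
    [115,-23,-30],
    [155,-31,-31],
    [180,-36,-31]
  ],
  "turn": [0,0,0,0,0],
  "fingers": [0.5,0.5,0.5,0.5,0.5]
}}

```text
clock: 12.28
eef_pos: [450.3, -97.7, 260.6]
tool_rot: [3.14, 0.001, 1.555]
force: [0.5, -0.2, -0.0]
width: 42.8
```

```bash
cat >> h.py <<'E'
def sheetcheck(tag):
    for n in('scene','top'):
        c=cam(n);P=cloud(c,np.load(f"pics/{n}{tag}.npy"));x,y,z=P[...,0],P[...,1],P[...,2]
        def rect(m,nm):
            q=P[m]; 
            if len(q)<10: print(n,nm,"few",len(q)); return
            r=cv2.minAreaRect(q[:,:2].astype(np.float32)); print(n,nm,len(q),"z",np.median(q[:,2]).round(1),np.round(r[0],1),np.round(r[1],1),round(r[2],1))
        rect((x>440)&(x<500)&(y>-325)&(y<-235)&(z>122)&(z<140),"tongue")
        for nm,y0,y1 in(("cheekL",-200,-150),("cheekR",-410,-370)):
            rect((x>500)&(x<690)&(y>y0)&(y<y1)&(z>152)&(z<162),nm)
        platefit(n,tag,(495,660),(-375,-185),(80,100))
E
python3 -c "
from h import *
shots('9',(130,180,180,180),(310,180,150,150))
sheetcheck('9')
for n in ('scene','top'):
  c=cam(n);cs,l=comps(cv2.imread(f'pics/{n}9.png'));P=cloud(c,np.load(f'pics/{n}9.npy'))
  for i,s,ce in cs:
    q=np.nanmedian(P[l==i],0)
    if 560<q[0]<640 and q[1]>100: print(n,q.round(1))
"
```

```text
scene tongue 91 z 129.7 [ 480.2 -281.5] [49.7 14.2] 89.8
scene cheekL 144 z 155.4 [ 590.9 -173.5] [ 10.1 151.3] 88.1
scene cheekR 151 z 155.3 [ 588.6 -391.9] [  6.1 150.5] 88.8
scene n 1316 z 88.9 slope xy [ 0.002 -0.002] rect [ 576.8 -278.7] [163.4 187.2] 0.11
top tongue 67 z 129.0 [ 483.  -277.5] [47.8  8.4] 88.5
top cheekL 117 z 155.4 [ 592.6 -170.3] [  7.6 147.9] 88.9
top cheekR 128 z 154.8 [ 588.7 -388.6] [  9.2 147.2] 88.9
top n 1198 z 87.9 slope xy [0.006 0.002] rect [ 578.1 -283.4] [183.3 163.6] 89.81
scene [580.7 932.3  93.9]
scene [593.5 888.5  19.3]
scene [598.1 388.7 241.5]
scene [603.5 261.5 239.8]
scene [612.7 196.  241.2]
top [607.3 201.4 267.3]
top [599.  265.8 266.8]
top [594.9 395.9 266.8]
```

View pics/both9.png

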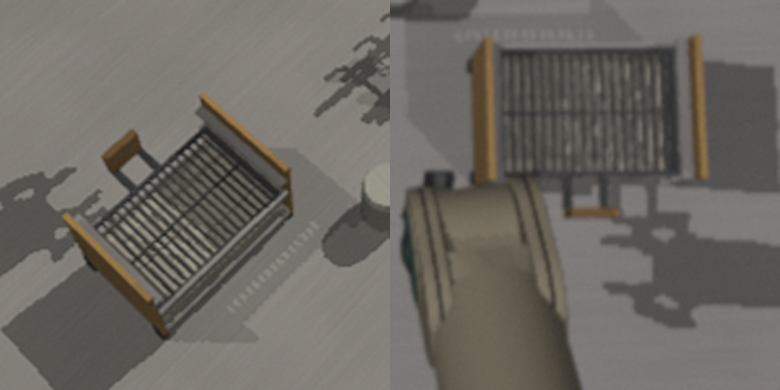

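```bash
python3 -c "
from h import *
mv([609.5,200.5,320],1.571+.07)
"
```

```text
t 12.38 eef [450.3 -96.7 260.5] rpy [3.14  0.    1.558] F [ 0.5 -0.8 -0.5] w 42.6
slide [299.3 155.4 -59.3] turn -0.083 dist 342.0
```

{"method": "play_rows", "body": {
  "slide": [
    [50,25,-15],
    [100,50,-30],
    [150,75,-45],
    [200,100,-60],
    [245,125,-60]
  ],
  "turn": [-0.02,-0.04,-0.06,-0.08,-0.08],
  "fingers": [0.45,0.45,0.45,0.45,0.45]
}}

```text
clock: 13.0
eef_pos: [580.6, 147.5, 322.5]
tool_rot: [3.137, 0.0, 1.637]
force: [0.6, -0.4, -0.5]
width: 38.5
```

```bash
python3 -c "
from h import *
mv([609.5,200.5,290],1.571+.07)
"
```

```text
t 13.0 eef [580.6 147.5 322.5] rpy [3.137 0.    1.637] F [ 0.6 -0.4 -0.5] w 38.5
slide [51.  32.2 32.6] turn -0.004 dist 69.0
```

{"method": "play_rows", "body": {
  "slide": [
    [20,13,0],
    [40,26,0],
    [51,32,10],
    [51,32,25],
    [51,32,33]
  ],
  "turn": [0,0,0,0,0],
  "fingers": [0.45,0.45,0.45,0.45,0.45]
}}

```text
clock: 13.62
eef_pos: [608.5, 198.4, 287.8]
tool_rot: [3.139, 0.002, 1.636]
force: [0.7, -0.0, -0.2]
width: 38.5
```

```bash
python3 -c "
from h import *
shots('10',(290,70,120,120),(150,150,100,100))
mv([609.5,200.5,233],1.571+.07)
"
```

```text
t 13.72 eef [608.5 198.6 288.1] rpy [3.139e+00 2.000e-03 1.635e+00] F [ 0.3 -0.8  0.5] w 38.4
slide [ 1.9  1.  55.1] turn -0.006 dist 55.0
```

View pics/both10.png

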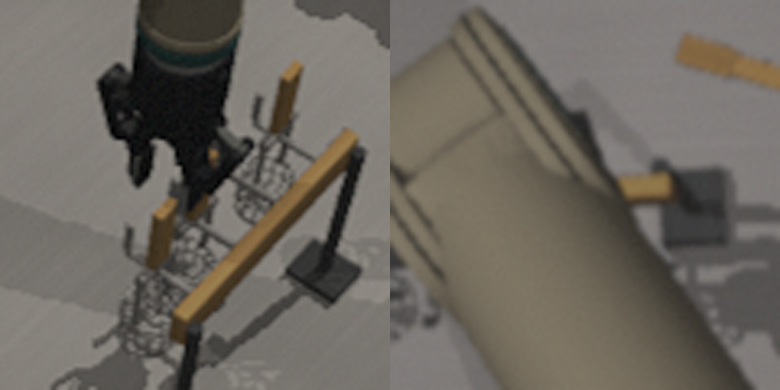

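The gripper's tips at crop (140,180) and (195,205) bracket basket 0's tongue top at (165,200). I'll descend.

{"method": "play_rows", "body": {
  "slide": [
    [2,1,15],
    [2,1,30],
    [2,1,45],
    [2,1,55],
    [2,1,55]
  ],
  "turn": [0,0,0,0,0],
  "fingers": [0.45,0.45,0.45,0.45,0.45]
}}

```text
clock: 14.35
eef_pos: [609.0, 200.4, 232.0]
tool_rot: [3.141, 0.002, 1.636]
force: [-0.2, -0.5, -0.1]
width: 38.2
```

{"method": "play_rows", "body": {
  "slide": [
    [0,0,0],
    [0,0,0],
    [0,0,0],
    [0,0,0],
    [0,0,0]
  ],
  "turn": [0,0,0,0,0],
  "fingers": [0.2,0.1,0,0,0]
}}

```text
clock: 14.98
eef_pos: [609.4, 200.5, 232.5]
tool_rot: [3.14, 0.002, 1.636]
force: [0.8, 0.5, 1.5]
width: 9.1
```

Gripped (9.1 mm). I'll lift 55 mm straight up.

{"method": "play_rows", "body": {
  "slide": [
    [0,0,-10],
    [0,0,-25],
    [0,0,-40],
    [0,0,-55],
    [0,0,-55]
  ],
  "turn": [0,0,0,0,0],
  "fingers": [0,0,0,0,0]
}}

```text
clock: 15.6
eef_pos: [608.4, 199.8, 286.6]
tool_rot: [-3.14, 0.003, 1.635]
force: [0.1, 0.5, -8.5]
width: 9.3
```

```bash
python3 -c "
from h import *
shots('11',(290,70,120,120),(150,150,100,100))
mv([529,200.5,320],1.571)
"
```

```text
t 15.7 eef [608.4 199.9 286.7] rpy [-3.140e+00  3.000e-03  1.635e+00] F [-0.4 -1.3 -8.6] w 8.7
slide [  5.7 -79.3 -33.3] turn 0.064 dist 86.0
```

View pics/both11.png

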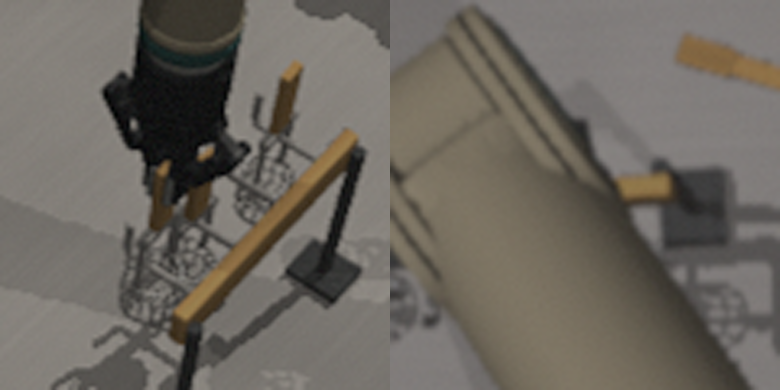

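Pull of 8.6 N: at 55 mm of lift the cup rim meets the hook shank from below (126+55=181 vs. shank underside 179). I'll lower to about 46 mm of lift.

{"method": "play_rows", "body": {
  "slide": [
    [0,0,4],
    [0,0,9],
    [0,0,9]
  ],
  "turn": [0,0,0],
  "fingers": [0,0,0]
}}

```text
clock: 16.08
eef_pos: [608.5, 200.0, 277.7]
tool_rot: [-3.141, 0.003, 1.636]
force: [-0.1, -1.0, -0.8]
width: 9.3
```

```bash
python3 -c "
from h import *
shots('12',(310,90,70,90),(150,150,100,100))
mv([529,200.5,278],1.571+.064)
c=cam('scene');P=cloud(c,np.load('pics/scene12.npy'));cs,l=comps(cv2.imread('pics/scene12.png'))
for i,s,ce in cs:
  q=P[l==i]; m=np.nanmedian(q,0)
  if 560<m[0]<640 and 100<m[1]<450: print(s,np.nanpercentile(q,[3,50,97],axis=0).round(1).tolist())
"
```

```text
t 16.18 eef [608.7 200.  278. ] rpy [-3.141e+00  3.000e-03  1.636e+00] F [ 1.1  0.4 -1.5] w 9.4
slide [  5.6 -79.5   0. ] turn 0.001 dist 80.0
[373  89  10  22  98] [[592.7, 379.8, 198.8], [597.8, 391.2, 241.3], [600.9, 405.6, 271.9]]
[350 116   6   6  23] [[596.5, 195.7, 266.2], [601.1, 261.4, 270.2], [647.4, 271.2, 371.1]]
[336 122   7  21  65] [[604.0, 185.9, 243.1], [610.1, 189.4, 269.5], [614.7, 205.8, 324.9]]
[349 129   5   8  25] [[602.2, 255.5, 194.8], [603.8, 265.4, 206.8], [605.6, 277.2, 223.6]]
```

View pics/both12.png

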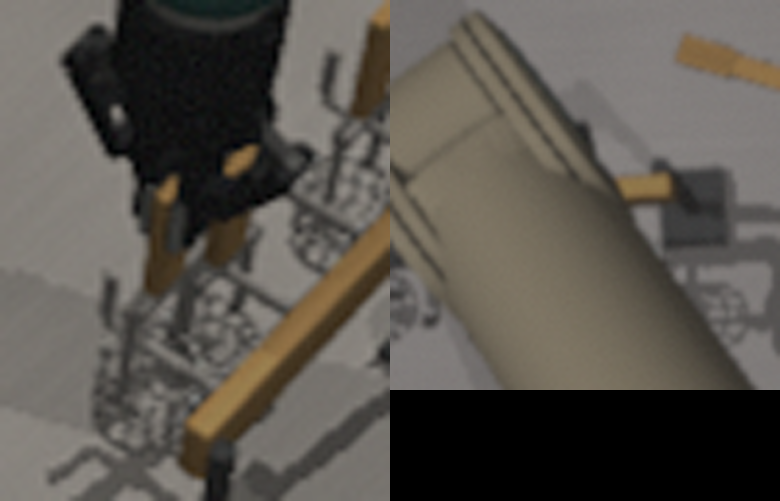

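{"method": "play_rows", "body": {
  "slide": [
    [0,-10,0],
    [0,-28,0],
    [0,-46,0],
    [0,-64,0],
    [0,-80,0]
  ],
  "turn": [0,0,0,0,0],
  "fingers": [0,0,0,0,0]
}}

```text
clock: 16.8
eef_pos: [527.5, 194.9, 278.4]
tool_rot: [-3.141, 0.003, 1.636]
force: [1.2, 0.3, -1.9]
width: 9.3
```

{"method": "play_rows", "body": {
  "slide": [
    [0,-8,-10],
    [0,-8,-25],
    [0,-8,-40],
    [0,-8,-55],
    [0,-8,-60]
  ],
  "turn": [0,0,0,0,0],
  "fingers": [0,0,0,0,0]
}}

```text
clock: 17.42
eef_pos: [520.3, 195.0, 339.9]
tool_rot: [3.14, 0.002, 1.636]
force: [-0.7, -0.4, -0.9]
width: 9.2
```

```bash
python3 -c "
from h import *
shots('13',(230,60,180,180),(150,150,150,150))
sheetcheck('13')
mv([622.5,-326.5,338],1.555)
"
```

```text
scene tongue 88 z 129.4 [ 480.9 -281. ] [50.  12.4] 87.4
scene cheekL 142 z 155.5 [ 590.2 -173.2] [  9. 148.] 89.4
scene cheekR 153 z 155.5 [ 587.9 -392.3] [  6.8 150.7] 88.9
scene n 1284 z 89.2 slope xy [0.006 0.001] rect [ 576.3 -277.5] [186.8 162.9] 88.97
top tongue 68 z 129.5 [ 483.  -277.2] [49.9  8.4] 88.5
top cheekL 118 z 154.8 [ 592.4 -170.4] [  7.2 147.4] 88.9
top cheekR 122 z 154.6 [ 588.6 -388.8] [  9.1 146.9] 89.1
top n 1185 z 87.8 slope xy [-0.004  0.002] rect [ 578.1 -283.4] [163.7 182.8] 0.03
t 17.52 eef [519.9 194.7 339. ] rpy [3.141e+00 3.000e-03 1.636e+00] F [ 0.7  0.5 -1.4] w 8.9
slide [-526.8   68.6    2.5] turn 0.081 dist 531.0
```

View pics/both13.png

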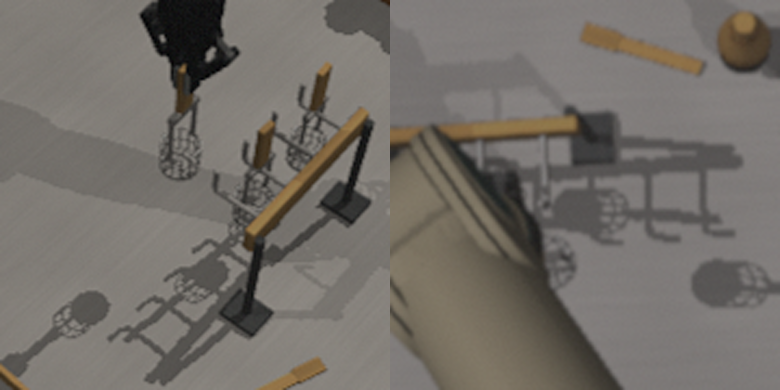

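{"method": "play_rows", "body": {
  "slide": [
    [-20,3,0],
    [-60,8,0],
    [-105,13,0],
    [-150,20,0],
    [-195,26,0]
  ],
  "turn": [0.01,0.02,0.03,0.04,0.05],
  "fingers": [0,0,0,0,0]
}}

```text
clock: 18.15
eef_pos: [558.3, -1.7, 338.9]
tool_rot: [-3.141, 0.004, 1.584]
force: [0.2, -0.7, -1.5]
width: 9.0
```

```bash
python3 -c "
from h import *
mv([624,-327,338],1.555)
"
```

```text
t 18.15 eef [558.3  -1.7 338.9] rpy [-3.141  0.004  1.584] F [ 0.2 -0.7 -1.5] w 9.0
slide [-326.1   61.5    2.1] turn 0.029 dist 332.0
```

{"method": "play_rows", "body": {
  "slide": [
    [-45,8,0],
    [-90,17,0],
    [-135,26,0],
    [-180,34,0],
    [-220,42,0]
  ],
  "turn": [0.01,0.02,0.029,0.029,0.029],
  "fingers": [0,0,0,0,0]
}}

```text
clock: 18.77
eef_pos: [601.9, -225.2, 338.7]
tool_rot: [-3.139, 0.005, 1.552]
force: [0.9, 1.1, -1.6]
width: 9.2
```

{"method": "play_rows", "body": {
  "slide": [
    [-35,7,0],
    [-70,13,0],
    [-95,18,0],
    [-106,21,0],
    [-106,21,0]
  ],
  "turn": [0,0,0,0,0],
  "fingers": [0,0,0,0,0]
}}

```text
clock: 19.4
eef_pos: [620.1, -332.5, 338.3]
tool_rot: [-3.138, 0.004, 1.55]
force: [0.1, 0.7, -2.0]
width: 9.2
```

```bash
python3 -c "
from h import *
shots('14',(130,120,200,200),(310,150,150,150))
sheetcheck('14')
mv([624,-327,260],1.555)
c=cam('scene');P=cloud(c,np.load('pics/scene14.npy'));
m=(P[...,0]>580)&(P[...,0]<670)&(P[...,1]>-370)&(P[...,1]<-285)&(P[...,2]>165)&(P[...,2]<240)
q=P[m];print(len(q),np.percentile(q,[2,50,98],axis=0).round(1))
"
```

```text
scene tongue 22 z 128.9 [ 480.7 -300.8] [10.8 11.7] 88.3
scene cheekL 142 z 155.5 [ 591.6 -173.2] [  8.9 149.8] 89.1
scene cheekR 151 z 155.9 [ 587.3 -391.9] [  5.9 149.4] 88.8
scene n 992 z 89.2 slope xy [ 0.005 -0.003] rect [ 577.3 -279.1] [163.3 188. ] 0.1
top tongue 68 z 129.2 [ 483.  -277.9] [49.8  8.4] 88.3
top cheekL 123 z 155.0 [ 592.3 -170.2] [  7.8 147.5] 88.8
top cheekR 90 z 154.8 [ 572.2 -389.2] [  7.8 114.5] 88.7
top n 1071 z 88.0 slope xy [-0.003  0.004] rect [ 578.1 -283.4] [183.1 163.6] 89.87
t 19.5 eef [ 620.8 -330.2  339. ] rpy [-3.139e+00  3.000e-03  1.553e+00] F [ 0.7 -0.2 -1.6] w 9.2
slide [ 3.6  3.4 79. ] turn -0.002 dist 79.0
450 [[ 593.1 -359.4  189. ]
 [ 618.8 -332.2  195.5]
 [ 644.6 -308.1  235.4]]
```

View pics/both14.png

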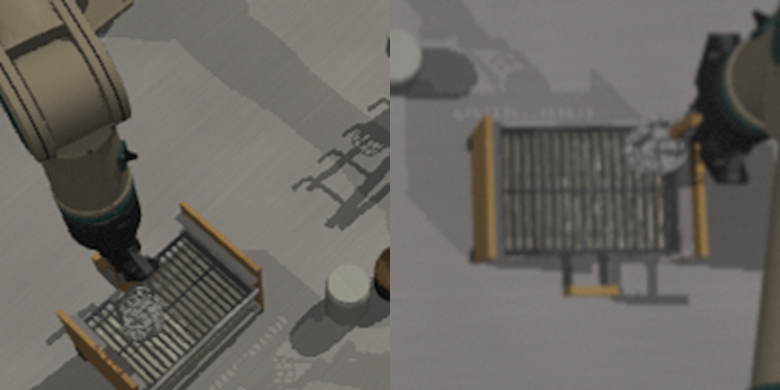

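{"method": "play_rows", "body": {
  "slide": [
    [3.5,3.5,5],
    [3.5,3.5,25],
    [3.5,3.5,45],
    [3.5,3.5,65],
    [3.5,3.5,80]
  ],
  "turn": [0,0,0,0,0],
  "fingers": [0,0,0,0,0]
}}

```text
clock: 20.12
eef_pos: [624.2, -325.6, 258.0]
tool_rot: [-3.138, 0.003, 1.555]
force: [0.7, 0.2, -2.0]
width: 9.1
```

{"method": "play_rows", "body": {
  "slide": [
    [0,0,7],
    [0,0,12],
    [0,0,15],
    [0,0,17],
    [0,0,18]
  ],
  "turn": [0,0,0,0,0],
  "fingers": [0,0,0,0,0]
}}

```text
clock: 20.75
eef_pos: [624.2, -325.8, 240.2]
tool_rot: [-3.138, 0.003, 1.555]
force: [-0.2, -0.7, -0.6]
width: 8.9
```

{"method": "play_rows", "body": {
  "slide": [
    [0,0,0.7],
    [0,0,1.4],
    [0,0,1.4]
  ],
  "turn": [0,0,0],
  "fingers": [0,0,0]
}}

```text
clock: 21.12
eef_pos: [624.5, -325.7, 240.2]
tool_rot: [-3.139, 0.003, 1.555]
force: [-1.1, 1.3, 4.9]
width: 9.3
```

{"method": "play_rows", "body": {
  "slide": [
    [0,0,0],
    [0,0,0],
    [0,0,0],
    [0,0,0],
    [0,0,-5]
  ],
  "turn": [0,0,0,0,0],
  "fingers": [0.1,0.2,0.35,0.4,0.4]
}}

```text
clock: 21.75
eef_pos: [624.2, -325.6, 244.9]
tool_rot: [-3.139, 0.003, 1.555]
force: [-0.8, -0.5, -0.8]
width: 34.6
```

{"method": "play_rows", "body": {
  "slide": [
    [0,0,-15],
    [0,0,-40],
    [0,0,-65],
    [0,0,-80],
    [0,0,-85]
  ],
  "turn": [0,0,0,0,0],
  "fingers": [0.4,0.4,0.4,0.4,0.4]
}}

```text
clock: 22.38
eef_pos: [624.9, -325.5, 331.4]
tool_rot: [-3.14, 0.004, 1.555]
force: [-0.2, 0.6, -0.3]
width: 34.1
```

```bash
python3 -c "
from h import *
shots('15',(130,120,200,200),(310,150,150,150))
sheetcheck('15')
mv([601,265,340],1.57+.02)
"
```

```text
scene tongue 32 z 129.3 [ 479.2 -297.4] [17.  13.2] 89.3
scene cheekL 148 z 154.9 [ 591.2 -173.2] [  9.3 150.7] 89.2
scene cheekR 152 z 155.5 [ 586.3 -392.3] [  7.  148.9] 88.9
scene n 1177 z 90.1 slope xy [ 0.017 -0.013] rect [ 577.6 -278.5] [186.7 164.3] 89.88
top tongue 69 z 129.5 [ 483.1 -276.9] [49.6  8.5] 88.3
top cheekL 121 z 154.8 [ 592.5 -170.2] [  7.8 147.3] 88.8
top cheekR 61 z 155.0 [ 554.3 -388. ] [ 9.7 78.3] 89.1
top n 1133 z 88.3 slope xy [ 0.011 -0.006] rect [ 578.1 -283.4] [183.2 163.8] 89.94
t 22.48 eef [ 624.5 -325.4  330.1] rpy [-3.139e+00  3.000e-03  1.555e+00] F [-0.3 -0.2 -0. ] w 34.0
slide [589.9 -33.1 -11.7] turn -0.035 dist 591.0
```

View pics/both15.png

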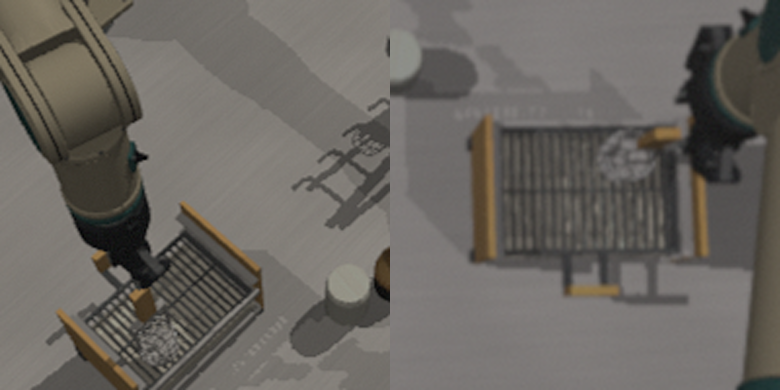

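The basket stands upright in the rack, cup at crop (160,340) in scene and (627,155) in top, and the sheet hasn't moved. Next is basket 1.

{"method": "play_rows", "body": {
  "slide": [
    [55,-3,0],
    [110,-6,0],
    [165,-9,0],
    [220,-12,0],
    [275,-15,0]
  ],
  "turn": [-0.01,-0.02,-0.035,-0.035,-0.035],
  "fingers": [0.45,0.45,0.45,0.45,0.45]
}}

```text
clock: 23.1
eef_pos: [613.1, -48.6, 328.2]
tool_rot: [-3.137, 0.003, 1.589]
force: [1.0, 0.2, 0.4]
width: 38.7
```

{"method": "play_rows", "body": {
  "slide": [
    [55,-2,0],
    [110,-4,0],
    [165,-6,0],
    [220,-8,0],
    [260,-10,0]
  ],
  "turn": [0,0,0,0,0],
  "fingers": [0.45,0.45,0.45,0.45,0.45]
}}

```text
clock: 23.72
eef_pos: [597.0, 213.9, 326.4]
tool_rot: [-3.135, 0.003, 1.592]
force: [0.1, 0.5, -0.3]
width: 38.2
```

```bash
python3 -c "
from h import *
mv([601,265.3,290],1.571+.015)
c=cam('scene');d=vision.get_image('scene');P=cloud(c,d[1]);cs,l=comps(d[0])
for i,s,ce in cs:
  q=P[l==i]; m=np.nanmedian(q,0)
  if 560<m[0]<640 and 100<m[1]<450:
    t=q[q[:,2]>262]; print(s,t.mean(0).round(1),cv2.minAreaRect(t[:,:2].astype(np.float32)))
"
```

```text
t 23.73 eef [597.  213.9 326.4] rpy [-3.135e+00  3.000e-03  1.592e+00] F [ 0.1  0.5 -0.3] w 38.2
slide [51.4  5.3 36.2] turn 0.006 dist 63.0
[373  89  10  22  96] [596.6 392.  268.5] ((595.7515258789062, 392.8504943847656), (8.501055717468262, 26.375560760498047), 4.38920783996582)
[349 116   8  21  87] [602.  263.7 268.6] ((601.3330688476562, 264.0989685058594), (8.039230346679688, 25.09867286682129), 1.2896459102630615)
```

{"method": "play_rows", "body": {
  "slide": [
    [25,3,0],
    [45,5,0],
    [51.5,5,10],
    [51.5,5,25],
    [51.5,5,36]
  ],
  "turn": [0,0,0,0,0],
  "fingers": [0.45,0.45,0.45,0.45,0.45]
}}

```text
clock: 24.4
eef_pos: [598.4, 270.7, 288.8]
tool_rot: [-3.132, -0.001, 1.597]
force: [-0.2, 0.6, 0.6]
width: 38.2
```

```bash
python3 -c "
from h import *
shots('16',(290,70,120,120),(150,150,100,100))
mv([601,265.3,233],1.571+.015)
"
```

```text
t 24.5 eef [598.  270.7 288.5] rpy [-3.131e+00 -1.000e-03  1.597e+00] F [-0.2 -0.1  1. ] w 38.4
slide [-5.5  3.4 55.4] turn 0.011 dist 56.0
```

View pics/both16.png

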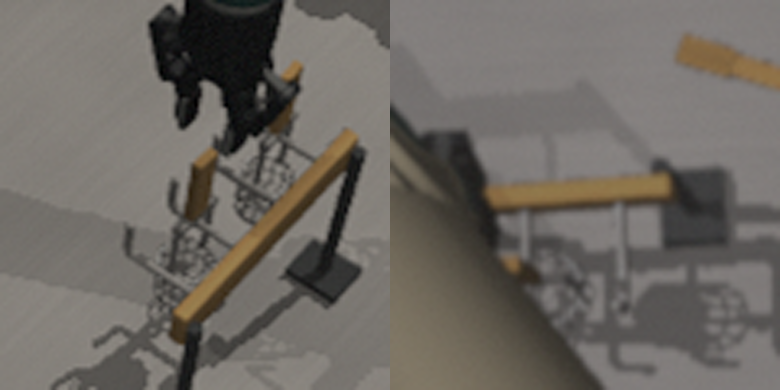

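{"method": "play_rows", "body": {
  "slide": [
    [-5.5,3.4,0],
    [-5.5,3.4,10],
    [-5.5,3.4,20],
    [-5.5,3.4,20]
  ],
  "turn": [0.01,0.01,0.01,0.01],
  "fingers": [0.45,0.45,0.45,0.45]
}}

```text
clock: 25.0
eef_pos: [600.7, 265.0, 267.2]
tool_rot: [-3.129, -0.0, 1.588]
force: [0.8, -0.1, 0.7]
width: 38.4
```

```bash
python3 -c "
from h import *
mv([601,265.3,233],1.571+.015)
"
```

```text
t 25.0 eef [600.7 265.  267.2] rpy [-3.129 -0.     1.588] F [ 0.8 -0.1  0.7] w 38.4
slide [ 0.3  0.8 34.2] turn 0.002 dist 34.0
```

{"method": "play_rows", "body": {
  "slide": [
    [0,1,12],
    [0,1,24],
    [0,1,34],
    [0,1,34]
  ],
  "turn": [0,0,0,0],
  "fingers": [0.45,0.45,0.45,0.45]
}}

```text
clock: 25.5
eef_pos: [600.6, 264.7, 231.9]
tool_rot: [-3.127, 0.001, 1.588]
force: [-0.1, 0.2, -0.6]
width: 38.5
```

{"method": "play_rows", "body": {
  "slide": [
    [0,0,0],
    [0,0,0],
    [0,0,0],
    [0,0,0],
    [0,0,0]
  ],
  "turn": [0,0,0,0,0],
  "fingers": [0.2,0.1,0,0,0]
}}

```text
clock: 26.12
eef_pos: [600.7, 264.8, 232.2]
tool_rot: [-3.127, 0.001, 1.588]
force: [0.4, -0.2, 1.1]
width: 9.5
```

{"method": "play_rows", "body": {
  "slide": [
    [0,0,-10],
    [0,0,-25],
    [0,0,-40],
    [0,0,-46],
    [0,0,-46]
  ],
  "turn": [0,0,0,0,0],
  "fingers": [0,0,0,0,0]
}}

```text
clock: 26.75
eef_pos: [601.7, 265.0, 278.9]
tool_rot: [-3.128, 0.0, 1.588]
force: [-0.4, 0.4, -1.0]
width: 9.5
```

```bash
python3 -c "
from h import *
shots('17',(310,90,70,90),(150,150,100,100))
mv([516,262,278],1.571+.015)
"
```

```text
t 26.85 eef [601.1 264.6 277.8] rpy [-3.127e+00  1.000e-03  1.588e+00] F [ 0.9 -0.3 -0.8] w 9.1
slide [ -1.2 -85.2   1.1] turn 0.002 dist 85.0
```

View pics/both17.png

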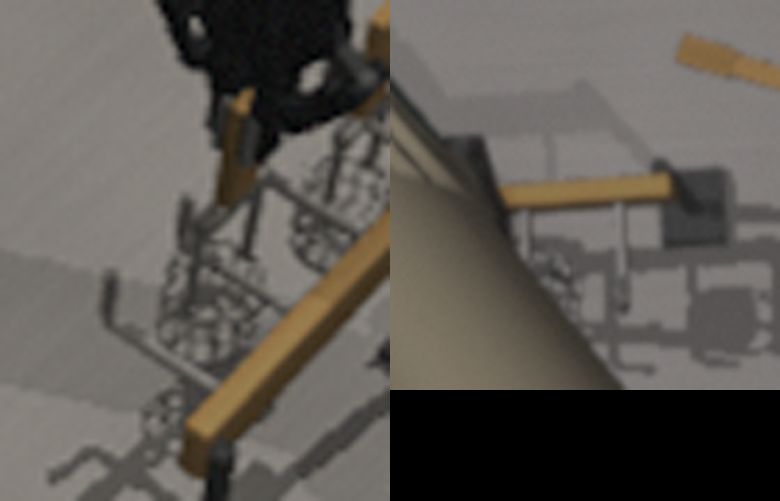

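The basket is held and raised 46 mm with normal force. I'll draw it out along -x.

{"method": "play_rows", "body": {
  "slide": [
    [0,-10,0],
    [0,-28,0],
    [0,-46,0],
    [0,-64,0],
    [0,-82,0]
  ],
  "turn": [0,0,0,0,0],
  "fingers": [0,0,0,0,0]
}}

```text
clock: 27.48
eef_pos: [517.6, 263.1, 278.7]
tool_rot: [-3.126, 0.002, 1.588]
force: [-0.1, 0.7, -0.5]
width: 9.4
```

{"method": "play_rows", "body": {
  "slide": [
    [0,-10,-10],
    [0,-12,-25],
    [0,-12,-40],
    [0,-12,-55],
    [0,-12,-62]
  ],
  "turn": [0,0,0,0,0],
  "fingers": [0,0,0,0,0]
}}

```text
clock: 28.1
eef_pos: [507.3, 263.2, 342.3]
tool_rot: [-3.127, 0.001, 1.588]
force: [1.1, -0.3, -2.3]
width: 9.3
```

```bash
python3 -c "
from h import *
shots('18',(230,60,180,180),(150,150,150,150))
sheetcheck('18')
mv([625.5,-237,338],1.555)
"
```

```text
scene tongue 93 z 129.1 [ 480.5 -280.9] [50.2 13.8] 88.7
scene cheekL 137 z 155.8 [ 592.  -173.2] [  8.5 149.7] 89.0
scene cheekR 142 z 155.9 [ 587.6 -392.3] [  6.8 152. ] 88.7
scene n 1271 z 90.2 slope xy [ 0.018 -0.016] rect [ 577.4 -279. ] [164.9 187.4] 0.2
top tongue 69 z 129.0 [ 483.  -277.7] [49.   8.4] 88.4
top cheekL 128 z 154.7 [ 592.3 -170.4] [  7.6 147.2] 89.0
top cheekR 136 z 154.8 [ 588.7 -388.4] [  9.1 147.4] 89.0
top n 1125 z 88.2 slope xy [ 0.016 -0.009] rect [ 578.1 -283.7] [182.7 163.6] 89.89
t 28.2 eef [507.1 263.2 341.7] rpy [-3.127e+00  1.000e-03  1.588e+00] F [-0.4 -0.2 -1.7] w 9.2
slide [-502.2  109.8    2.5] turn 0.033 dist 514.0
```

View pics/both18.png

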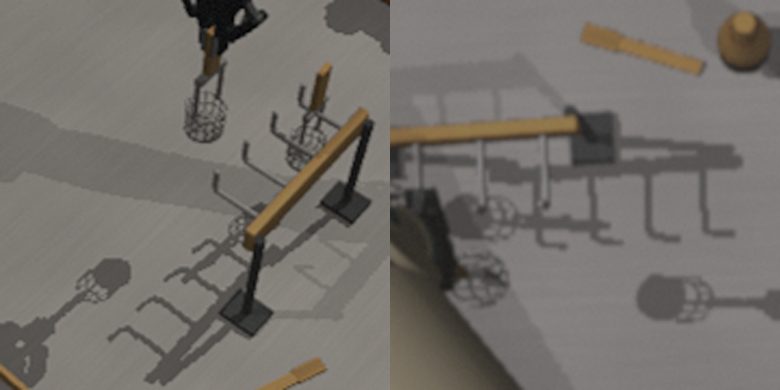

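{"method": "play_rows", "body": {
  "slide": [
    [-20,5,0],
    [-60,14,0],
    [-105,24,0],
    [-150,34,0],
    [-195,44,0]
  ],
  "turn": [0.01,0.02,0.03,0.033,0.033],
  "fingers": [0,0,0,0,0]
}}

```text
clock: 28.82
eef_pos: [554.4, 65.4, 340.6]
tool_rot: [-3.126, 0.003, 1.553]
force: [1.0, 0.6, -1.3]
width: 9.2
```

{"method": "play_rows", "body": {
  "slide": [
    [-45,10,0],
    [-90,20,0],
    [-135,30,0],
    [-180,40,0],
    [-215,48,0]
  ],
  "turn": [0,0,0,0,0],
  "fingers": [0,0,0,0,0]
}}

```text
clock: 29.45
eef_pos: [597.5, -155.0, 339.4]
tool_rot: [-3.124, 0.004, 1.549]
force: [0.1, -0.5, -1.1]
width: 9.5
```

```bash
python3 -c "
from h import *
mv([625.5,-237,338],1.555)
"
```

```text
t 29.45 eef [ 597.5 -155.   339.4] rpy [-3.124  0.004  1.549] F [ 0.1 -0.5 -1.1] w 9.5
slide [-81.3  29.8   1.2] turn -0.006 dist 87.0
```

{"method": "play_rows", "body": {
  "slide": [
    [-30,11,0],
    [-55,20,0],
    [-74,27,0],
    [-77,29,0],
    [-77,29,0]
  ],
  "turn": [0,0,0,0,0],
  "fingers": [0,0,0,0,0]
}}

```text
clock: 30.08
eef_pos: [624.2, -232.6, 338.7]
tool_rot: [-3.123, 0.003, 1.549]
force: [-0.6, 0.3, -0.7]
width: 9.2
```

```bash
python3 -c "
from h import *
shots('19',(130,120,200,200),(310,150,150,150))
sheetcheck('19')
mv([625.5,-237,258],1.555)
"
```

```text
scene tongue 90 z 129.5 [ 480.4 -281.2] [13. 50.] 0.1
scene cheekL 92 z 154.8 [ 617.6 -173.6] [ 8.4 96.7] 89.4
scene cheekR 156 z 155.7 [ 587.7 -392.3] [  7.  151.7] 88.9
scene n 1082 z 90.1 slope xy [ 0.018 -0.022] rect [ 577.7 -280. ] [163.1 188.2] 0.9
top tongue 67 z 129.5 [ 483.  -277.7] [48.3  8.4] 88.4
top cheekL 121 z 154.4 [ 592.5 -170.4] [  7.7 147.7] 88.9
top cheekR few 0
top n 665 z 88.1 slope xy [-0.006 -0.003] rect [ 577.1 -261.4] [139.8 159.7] 87.16
t 30.18 eef [ 624.5 -231.6  339.2] rpy [-3.123e+00  3.000e-03  1.550e+00] F [-0.6 -0.1 -1.9] w 9.1
slide [-5.1  2.6 81.2] turn -0.005 dist 81.0
```

View pics/both19.png

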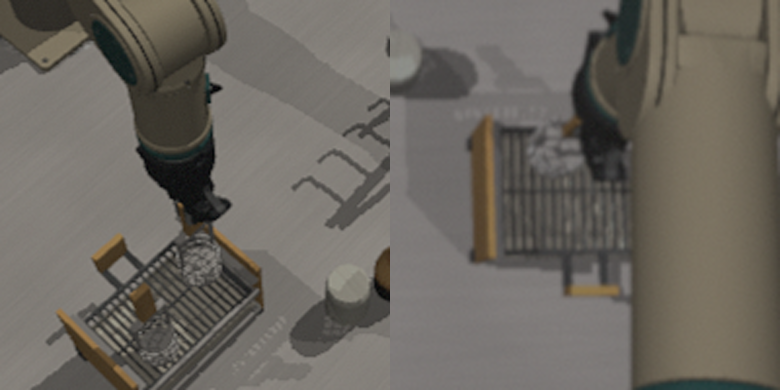

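{"method": "play_rows", "body": {
  "slide": [
    [-5,1.5,2],
    [-5,1.5,22],
    [-5,1.5,45],
    [-5,1.5,65],
    [-5,1.5,80]
  ],
  "turn": [0,0,0,0,0],
  "fingers": [0,0,0,0,0]
}}

```text
clock: 30.8
eef_pos: [624.2, -236.6, 258.3]
tool_rot: [-3.123, 0.003, 1.551]
force: [1.5, -0.0, -1.1]
width: 9.2
```

{"method": "play_rows", "body": {
  "slide": [
    [0,0,7],
    [0,0,12],
    [0,0,15],
    [0,0,17],
    [0,0,18]
  ],
  "turn": [0,0,0,0,0],
  "fingers": [0,0,0,0,0]
}}

```text
clock: 31.42
eef_pos: [624.0, -236.7, 240.5]
tool_rot: [-3.123, 0.003, 1.551]
force: [-0.1, 0.5, -1.1]
width: 9.4
```

{"method": "play_rows", "body": {
  "slide": [
    [0,0,0.8],
    [0,0,1.6],
    [0,0,1.6]
  ],
  "turn": [0,0,0],
  "fingers": [0,0,0]
}}

```text
clock: 31.8
eef_pos: [624.1, -236.7, 239.2]
tool_rot: [-3.124, 0.004, 1.551]
force: [-1.3, 0.5, 0.6]
width: 9.3
```

Light touch, so I'll release.

{"method": "play_rows", "body": {
  "slide": [
    [0,0,0.5],
    [0,0,0.5],
    [0,0,0.5],
    [0,0,0.5],
    [0,0,-5]
  ],
  "turn": [0,0,0,0,0],
  "fingers": [0.1,0.2,0.35,0.4,0.4]
}}

```text
clock: 32.42
eef_pos: [623.9, -236.6, 243.9]
tool_rot: [-3.123, 0.003, 1.551]
force: [0.7, 0.2, 0.3]
width: 34.2
```

{"method": "play_rows", "body": {
  "slide": [
    [0,0,-15],
    [0,0,-40],
    [0,0,-65],
    [0,0,-80],
    [0,0,-85]
  ],
  "turn": [0,0,0,0,0],
  "fingers": [0.4,0.4,0.4,0.4,0.4]
}}

```text
clock: 33.05
eef_pos: [626.0, -236.5, 330.3]
tool_rot: [-3.124, 0.004, 1.551]
force: [-0.3, -0.1, -0.1]
width: 34.0
```

```bash
python3 -c "
from h import *
shots('20',(130,120,200,200),(310,150,150,150))
sheetcheck('20')
mv([596,395,330],1.571+.07)
"
```

```text
scene tongue 90 z 129.7 [ 481.1 -280.7] [50.3 14.1] 86.5
scene cheekL 89 z 155.7 [ 623.5 -173.7] [ 8.7 86.5] 89.3
scene cheekR 149 z 155.5 [ 587.2 -392.3] [  6.8 150.6] 88.9
scene n 1252 z 91.0 slope xy [ 0.029 -0.006] rect [ 577.8 -279.3] [163.7 187.6] 0.26
top tongue 68 z 129.4 [ 483.  -277.8] [49.4  8.4] 88.5
top cheekL 114 z 154.9 [ 592.7 -170.5] [  7.3 147.8] 89.2
top cheekR few 0
top n 803 z 89.1 slope xy [0.022 0.007] rect [ 578.6 -263.6] [143.7 162.7] 88.35
t 33.15 eef [ 625.5 -236.5  329.1] rpy [-3.123e+00  3.000e-03  1.551e+00] F [ 0.1  0.3 -1. ] w 34.0
slide [630.7 -42.1  -2.2] turn -0.09 dist 632.0
```

View pics/both20.png

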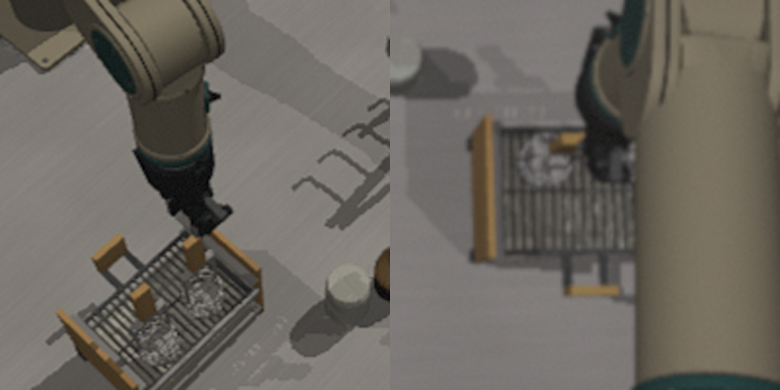

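Two baskets now stand in the rack, with tongues at crop (143,302) and (195,253). Next is basket 3.

{"method": "play_rows", "body": {
  "slide": [
    [55,-4,0],
    [110,-7,0],
    [165,-11,0],
    [220,-15,0],
    [275,-18,0]
  ],
  "turn": [-0.02,-0.04,-0.06,-0.08,-0.09],
  "fingers": [0.45,0.45,0.45,0.45,0.45]
}}

```text
clock: 33.78
eef_pos: [612.2, 40.3, 327.5]
tool_rot: [-3.121, 0.002, 1.641]
force: [-0.4, 0.3, 0.8]
width: 38.5
```

{"method": "play_rows", "body": {
  "slide": [
    [55,-1,0],
    [110,-1,0],
    [165,-1,0],
    [220,0,0],
    [275,0,0]
  ],
  "turn": [0,0,0,0,0],
  "fingers": [0.45,0.45,0.45,0.45,0.45]
}}

```text
clock: 34.4
eef_pos: [592.3, 315.8, 325.7]
tool_rot: [-3.119, 0.003, 1.641]
force: [0.5, 0.2, -0.5]
width: 38.4
```

```bash
python3 -c "
from h import *
mv([596,395,300],1.571+.07)
"
```

```text
t 34.4 eef [592.3 315.8 325.7] rpy [-3.119e+00  3.000e-03  1.641e+00] F [ 0.5  0.2 -0.5] w 38.4
slide [78.8  9.8 25.3] turn 0.0 dist 83.0
```

{"method": "play_rows", "body": {
  "slide": [
    [30,4,0],
    [60,8,0],
    [76,10,0],
    [76,10,15],
    [76,10,25]
  ],
  "turn": [0,0,0,0,0],
  "fingers": [0.45,0.45,0.45,0.45,0.45]
}}

```text
clock: 35.02
eef_pos: [596.6, 390.0, 298.4]
tool_rot: [-3.118, 0.006, 1.639]
force: [0.7, -0.3, 0.6]
width: 38.5
```

```bash
python3 -c "
from h import *
shots('21',(290,40,120,120),(90,150,100,100))
mv([596,395,270],1.571+.07)
"
```

```text
t 35.12 eef [596.3 389.6 298.1] rpy [-3.116  0.006  1.639] F [ 0.9 -0.1 -0.2] w 38.4
slide [ 5.6  0.8 28.1] turn -0.002 dist 29.0
```

View pics/both21.png

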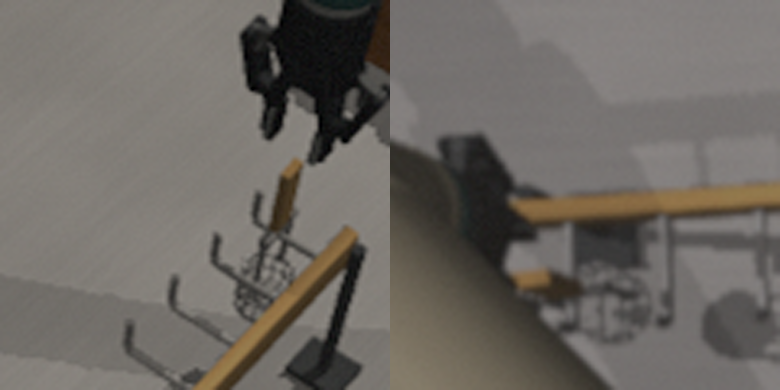

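{"method": "play_rows", "body": {
  "slide": [
    [5,0.5,5],
    [5,0.5,15],
    [5,0.5,28],
    [5,0.5,28]
  ],
  "turn": [0,0,0,0],
  "fingers": [0.45,0.45,0.45,0.45]
}}

```text
clock: 35.62
eef_pos: [595.1, 393.7, 268.3]
tool_rot: [-3.114, 0.008, 1.639]
force: [0.2, 0.4, 0.5]
width: 38.5
```

```bash
python3 -c "
from h import *
mv([596,395,233],1.571+.07)
"
```

```text
t 35.62 eef [595.1 393.7 268.3] rpy [-3.114  0.008  1.639] F [0.2 0.4 0.5] w 38.5
slide [ 1.6  1.9 35.2] turn -0.002 dist 35.0
```

{"method": "play_rows", "body": {
  "slide": [
    [1,1,12],
    [1,1,24],
    [1,1,35],
    [1,1,35]
  ],
  "turn": [0,0,0,0],
  "fingers": [0.45,0.45,0.45,0.45]
}}

```text
clock: 36.12
eef_pos: [594.6, 393.8, 231.8]
tool_rot: [-3.112, 0.01, 1.64]
force: [-0.8, -0.3, -0.2]
width: 38.6
```

{"method": "play_rows", "body": {
  "slide": [
    [0,0,0],
    [0,0,0],
    [0,0,0],
    [0,0,0],
    [0,0,0]
  ],
  "turn": [0,0,0,0,0],
  "fingers": [0.2,0.1,0,0,0]
}}

```text
clock: 36.75
eef_pos: [594.7, 393.9, 232.0]
tool_rot: [-3.112, 0.009, 1.639]
force: [0.6, 0.2, -0.2]
width: 9.3
```

{"method": "play_rows", "body": {
  "slide": [
    [0,0,-10],
    [0,0,-25],
    [0,0,-40],
    [0,0,-46],
    [0,0,-46]
  ],
  "turn": [0,0,0,0,0],
  "fingers": [0,0,0,0,0]
}}

```text
clock: 37.38
eef_pos: [596.2, 394.6, 278.8]
tool_rot: [-3.113, 0.009, 1.639]
force: [0.4, -0.3, -0.6]
width: 9.6
```

```bash
python3 -c "
from h import *
shots('22',(330,50,90,90),(90,150,100,100))
mv([510,391,278],1.571+.07)
"
```

```text
t 37.48 eef [595.8 394.2 277.6] rpy [-3.112  0.01   1.64 ] F [-0.2  0.4 -0.9] w 9.4
slide [  2.7 -85.8   2.1] turn -0.001 dist 86.0
```

View pics/both22.png

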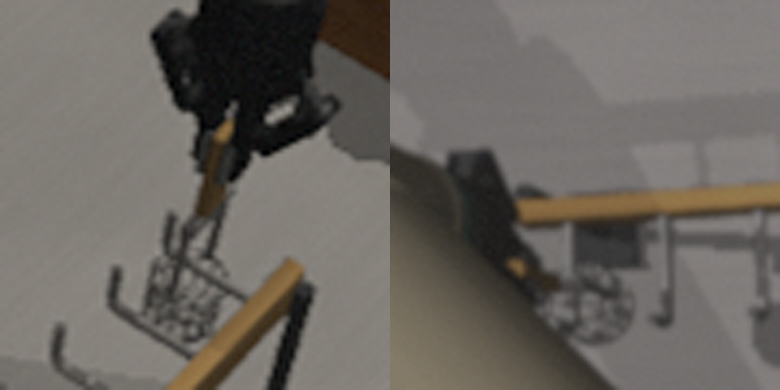

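{"method": "play_rows", "body": {
  "slide": [
    [0,-10,0],
    [0,-28,1],
    [0,-46,1],
    [0,-64,1],
    [0,-82,1]
  ],
  "turn": [0,0,0,0,0],
  "fingers": [0,0,0,0,0]
}}

```text
clock: 38.1
eef_pos: [512.4, 388.3, 278.7]
tool_rot: [-3.11, 0.01, 1.64]
force: [-0.1, 0.4, -1.2]
width: 9.5
```

{"method": "play_rows", "body": {
  "slide": [
    [0,-10,-10],
    [0,-12,-25],
    [0,-12,-40],
    [0,-12,-55],
    [0,-12,-62]
  ],
  "turn": [0,0,0,0,0],
  "fingers": [0,0,0,0,0]
}}

```text
clock: 38.72
eef_pos: [503.1, 388.6, 342.5]
tool_rot: [-3.112, 0.009, 1.639]
force: [0.5, 0.4, -0.5]
width: 9.1
```

```bash
python3 -c "
from h import *
shots('23',(230,30,180,180),(110,150,150,150))
sheetcheck('23')
mv([558.5,-281,338],1.555)
"
```

```text
scene tongue 92 z 129.6 [ 481.  -281.3] [50.5 13. ] 87.9
scene cheekL 141 z 155.4 [ 591.1 -173.1] [  8.6 150.6] 88.9
scene cheekR 157 z 155.7 [ 586.7 -392.3] [  6.9 150.9] 88.7
scene n 1251 z 91.0 slope xy [ 0.031 -0.008] rect [ 577.6 -278.7] [164.6 187.3] 0.04
top tongue 69 z 128.5 [ 483.  -277.6] [49.1  8.4] 88.2
top cheekL 123 z 154.7 [ 592.3 -170.2] [  7.9 147.4] 89.0
top cheekR 126 z 154.4 [ 588.8 -389. ] [  8.2 147.9] 89.2
top n 1190 z 89.2 slope xy [0.024 0.004] rect [ 578.1 -283.3] [163.8 183.1] 0.05
t 38.83 eef [502.8 388.6 342. ] rpy [-3.112  0.009  1.64 ] F [ 0.3 -0.4 -0.6] w 9.3
slide [-671.8    9.9   10. ] turn 0.085 dist 672.0
```

View pics/both23.png

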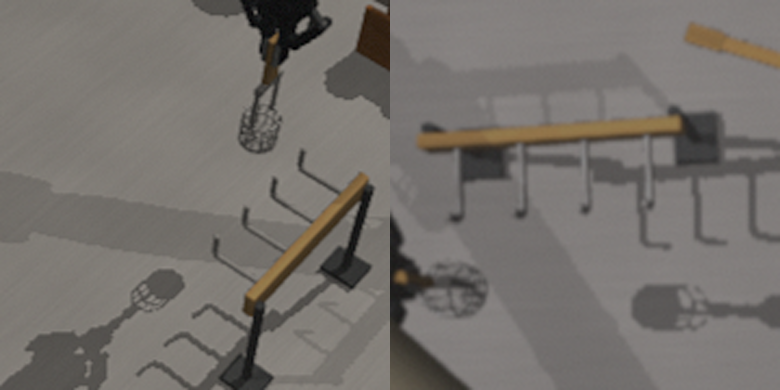

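{"method": "play_rows", "body": {
  "slide": [
    [-20,0,0],
    [-60,1,1],
    [-105,1,2],
    [-150,2,2],
    [-195,3,3]
  ],
  "turn": [0.01,0.02,0.04,0.06,0.08],
  "fingers": [0,0,0,0,0]
}}

```text
clock: 39.45
eef_pos: [518.8, 190.8, 340.2]
tool_rot: [-3.112, 0.013, 1.557]
force: [1.2, -0.2, -0.6]
width: 9.0
```

{"method": "play_rows", "body": {
  "slide": [
    [-45,4,0],
    [-90,8,0],
    [-135,12,1],
    [-180,17,1],
    [-225,21,2]
  ],
  "turn": [0,0,0,0,0],
  "fingers": [0,0,0,0,0]
}}

```text
clock: 40.08
eef_pos: [535.6, -37.6, 340.2]
tool_rot: [-3.111, 0.014, 1.555]
force: [0.4, -0.4, -1.1]
width: 9.3
```

```bash
python3 -c "
from h import *
mv([558.5,-281,338],1.555)
"
```

```text
t 40.08 eef [535.6 -37.6 340.2] rpy [-3.111  0.014  1.555] F [ 0.4 -0.4 -1.1] w 9.3
slide [-242.9   26.9    4.9] turn 0.0 dist 244.0
```

{"method": "play_rows", "body": {
  "slide": [
    [-45,5,0],
    [-90,10,0],
    [-135,15,1],
    [-175,19,1],
    [-205,22,2]
  ],
  "turn": [0,0,0,0,0],
  "fingers": [0,0,0,0,0]
}}

```text
clock: 40.7
eef_pos: [552.4, -246.5, 339.8]
tool_rot: [-3.109, 0.015, 1.552]
force: [-0.3, 0.9, -0.8]
width: 9.4
```

{"method": "play_rows", "body": {
  "slide": [
    [-20,2,0],
    [-34,3,0],
    [-34,3,0],
    [-34,3,0]
  ],
  "turn": [0,0,0,0],
  "fingers": [0,0,0,0]
}}

```text
clock: 41.2
eef_pos: [555.0, -279.0, 340.3]
tool_rot: [-3.109, 0.014, 1.553]
force: [-0.5, -0.2, -1.1]
width: 9.4
```

```bash
python3 -c "
from h import *
shots('24',(130,120,200,200),(310,150,150,150))
sheetcheck('24')
mv([558.5,-281,258],1.555)
c=cam('scene');P=cloud(c,np.load('pics/scene24.npy'));
m=(P[...,0]>500)&(P[...,0]<600)&(P[...,1]>-330)&(P[...,1]<-230)&(P[...,2]>170)&(P[...,2]<232)
q=P[m];print(len(q),np.percentile(q,[2,50,98],axis=0).round(1))
"
```

```text
scene tongue 63 z 129.5 [ 480.  -281.6] [15.1 48.9] 0.3
scene cheekL 134 z 155.6 [ 590.9 -173.2] [  9.3 147.5] 89.2
scene cheekR 146 z 155.7 [ 587.3 -392.3] [  6.8 152. ] 88.7
scene n 1167 z 91.4 slope xy [ 0.03  -0.003] rect [ 577.7 -278.3] [187.2 164.6] 89.61
top tongue 69 z 129.3 [ 483.  -278.1] [49.7  8.4] 88.5
top cheekL 124 z 154.8 [ 592.4 -170.4] [  7.5 147.4] 89.0
top cheekR few 0
top n 862 z 89.6 slope xy [ 0.025 -0.014] rect [ 578.  -270.8] [163.8 158.8] 0.19
t 41.3 eef [ 555.1 -279.   340.5] rpy [-3.109  0.014  1.554] F [-0.  -0.3 -2.2] w 9.2
slide [-0.8  6.1 82.3] turn -0.001 dist 83.0
363 [[ 523.5 -304.7  192.5]
 [ 549.2 -277.9  198.4]
 [ 575.8 -254.1  229.3]]
```

View pics/both24.png

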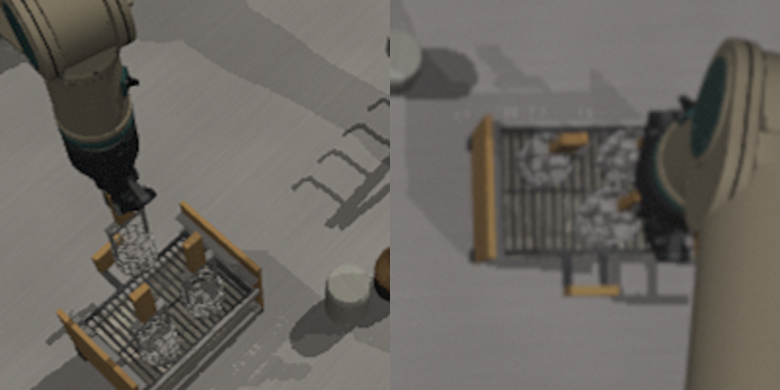

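{"method": "play_rows", "body": {
  "slide": [
    [-2,6,5],
    [-2,6,25],
    [-2,6,45],
    [-2,6,65],
    [-2,6,80]
  ],
  "turn": [0,0,0,0,0],
  "fingers": [0,0,0,0,0]
}}

```text
clock: 41.92
eef_pos: [558.5, -281.7, 259.1]
tool_rot: [-3.108, 0.014, 1.554]
force: [0.1, 0.5, -1.3]
width: 9.3
```

{"method": "play_rows", "body": {
  "slide": [
    [0,0,7],
    [0,0,12],
    [0,0,15],
    [0,0,17],
    [0,0,19]
  ],
  "turn": [0,0,0,0,0],
  "fingers": [0,0,0,0,0]
}}

```text
clock: 42.55
eef_pos: [558.1, -282.1, 240.4]
tool_rot: [-3.109, 0.014, 1.554]
force: [-0.0, 0.2, -0.7]
width: 9.4
```

{"method": "play_rows", "body": {
  "slide": [
    [0,0,0.8],
    [0,0,1.6],
    [0,0,1.6]
  ],
  "turn": [0,0,0],
  "fingers": [0,0,0]
}}

```text
clock: 42.92
eef_pos: [558.2, -282.2, 239.3]
tool_rot: [-3.11, 0.015, 1.554]
force: [-0.1, -0.5, 1.0]
width: 9.3
```

{"method": "play_rows", "body": {
  "slide": [
    [0,0,0.5],
    [0,0,0.5],
    [0,0,0.5],
    [0,0,0.5],
    [0,0,-5]
  ],
  "turn": [0,0,0,0,0],
  "fingers": [0.1,0.2,0.35,0.4,0.4]
}}

```text
clock: 43.55
eef_pos: [558.1, -282.0, 244.0]
tool_rot: [-3.109, 0.014, 1.554]
force: [-0.5, 0.0, 0.6]
width: 34.2
```

{"method": "play_rows", "body": {
  "slide": [
    [0,0,-15],
    [0,0,-40],
    [0,0,-65],
    [0,0,-85],
    [0,0,-95]
  ],
  "turn": [0,0,0,0,0],
  "fingers": [0.4,0.4,0.4,0.4,0.4]
}}

```text
clock: 44.18
eef_pos: [561.9, -280.8, 341.2]
tool_rot: [-3.112, 0.015, 1.554]
force: [-0.1, -0.4, -0.7]
width: 33.9
```

{"method": "play_rows", "body": {
  "slide": [
    [45,0,0],
    [90,0,0],
    [140,0,0],
    [190,0,0],
    [240,0,0]
  ],
  "turn": [0,0,0,0,0],
  "fingers": [0.4,0.4,0.4,0.4,0.4]
}}

```text
clock: 44.8
eef_pos: [565.7, -39.3, 337.8]
tool_rot: [-3.112, 0.015, 1.554]
force: [1.0, -0.1, -1.1]
width: 34.4
```

```bash
python3 -c "
from h import *
shots('25',(130,150,170,170),(320,160,130,130))
sheetcheck('25')
mv([558.5,0,330],1.555)
for n in ('scene','top'):
  c=cam(n);cs,l=comps(cv2.imread(f'pics/{n}25.png'));P=cloud(c,np.load(f'pics/{n}25.npy'))
  for i,s,ce in cs:
    q=P[l==i];m=np.nanmedian(q,0)
    if 500<m[0]<680 and -380<m[1]<-190:
      t=q[q[:,2]>262]; b=q[(q[:,2]>205)&(q[:,2]<235)]
      print(n,m.round(1),'top',t.mean(0).round(1),'low',b.mean(0).round(1) if len(b) else None,'zmax',np.percentile(q[:,2],97).round(1))
"
```

```text
scene tongue 78 z 129.5 [ 480.7 -285. ] [41.2 13.3] 85.3
scene cheekL 152 z 155.1 [ 591.6 -173.3] [  8.9 149.4] 89.3
scene cheekR 150 z 156.0 [ 588.4 -391.8] [  5.9 151.1] 88.9
scene n 1209 z 91.3 slope xy [ 0.023 -0.   ] rect [ 577.6 -279.1] [189.8 164.8] 89.34
top tongue 67 z 128.7 [ 483.  -277.6] [49.5  8.4] 88.5
top cheekL 122 z 154.7 [ 592.4 -170.1] [  7.8 147.4] 88.9
top cheekR 125 z 154.8 [ 588.6 -388.4] [  9.6 147.4] 88.9
top n 1162 z 89.8 slope xy [0.021 0.001] rect [ 578.  -283.3] [163.8 183.1] 0.06
t 44.9 eef [565.6 -32.8 338.1] rpy [-3.112  0.01   1.565] F [ 0.7  0.1 -0.1] w 34.2
slide [32.8 -7.1  8. ] turn 0.01 dist 35.0
scene [ 551.2 -284.6  211.7] top [ 554.9 -284.4  272.6] low [ 556.4 -284.1  220.9] zmax 277.1
scene [ 624.7 -239.1  250.9] top [ 622.6 -237.7  273.5] low [ 624.7 -240.   220.9] zmax 279.1
scene [ 627.3 -326.9  252.4] top [ 625.5 -326.9  273.6] low [ 627.5 -327.3  221.2] zmax 279.3
top [ 622.9 -318.7  270.6] top [ 623.4 -321.6  272.7] low [ 621.8 -313.5  228.1] zmax 278.9
top [ 620.2 -231.5  273.7] top [ 621.3 -233.8  274.3] low [ 619.4 -225.1  228.4] zmax 279.8
top [ 552.5 -278.8  274.4] top [ 552.6 -278.5  274. ] low [ 549.1 -280.   232.8] zmax 278.9
```

View pics/both25.png

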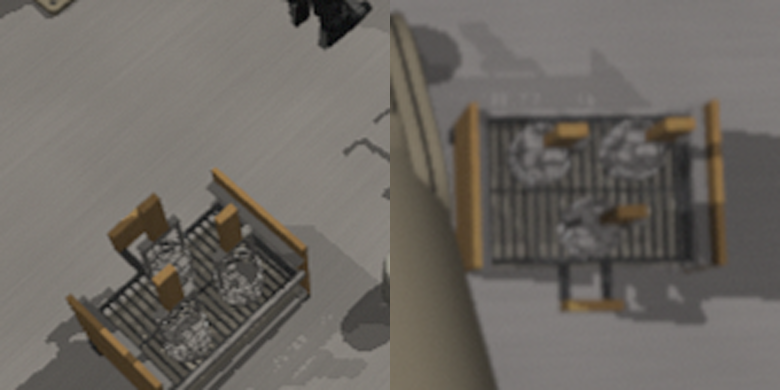

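All three baskets stand in the rack with tongue tops level at about 276 mm, and the sheet is unmoved. I'll back the arm off, wait briefly and look once more before handing in.

{"method": "play_rows", "body": {
  "slide": [
    [30,-10,-5],
    [60,-20,-10],
    [60,-20,-10],
    [60,-20,-10],
    [60,-20,-10]
  ],
  "turn": [0,0,0,0,0],
  "fingers": [0.4,0.4,0.4,0.4,0.4]
}}

```text
clock: 45.52
eef_pos: [546.5, 25.9, 347.8]
tool_rot: [-3.111, 0.011, 1.563]
force: [0.4, 0.3, 0.0]
width: 34.0
```

{"method": "play_rows", "body": {
  "slide": [
    [0,0,0],
    [0,0,0],
    [0,0,0],
    [0,0,0],
    [0,0,0]
  ],
  "turn": [0,0,0,0,0],
  "fingers": [0.4,0.4,0.4,0.4,0.4]
}}

```text
clock: 46.15
eef_pos: [546.5, 25.9, 347.8]
tool_rot: [-3.111, 0.011, 1.563]
force: [-0.6, -0.2, 0.2]
width: 34.3
```

{"method": "play_rows", "body": {
  "slide": [
    [0,0,0],
    [0,0,0],
    [0,0,0],
    [0,0,0],
    [0,0,0]
  ],
  "turn": [0,0,0,0,0],
  "fingers": [0.4,0.4,0.4,0.4,0.4]
}}

```text
clock: 46.78
eef_pos: [546.5, 25.9, 347.9]
tool_rot: [-3.111, 0.011, 1.563]
force: [-0.9, 0.3, -0.4]
width: 34.0
```

```bash
python3 -c "
from h import *
shots('26',(130,150,230,170),(200,140,240,160))
sheetcheck('26')
for n in ('scene','top'):
  c=cam(n)
  for t in('0','26'):
    P=cloud(c,np.load(f'pics/{n}{t}.npy'))
    for nm,(a,b,zm) in {'caddy':((700,800),(-120,-38),75),'whisk':((700,840),(-35,40),60)}.items():
      m=(P[...,0]>a[0])&(P[...,0]<a[1])&(P[...,1]>b[0])&(P[...,1]<b[1])&(P[...,2]>zm); print(n,t,nm,np.median(P[m],0).round(0))
print(ctrl.read_state()['eef_pos'],ctrl.read_state()['clock'])
"
```

```text
scene tongue 76 z 129.3 [ 481. -285.] [12.3 42.7] 0.6
scene cheekL 153 z 155.4 [ 592.1 -173.6] [ 10.2 149.2] 89.2
scene cheekR 146 z 155.3 [ 586.3 -391.7] [  6.  149.5] 88.8
scene n 1220 z 91.8 slope xy [ 0.026 -0.002] rect [ 578.1 -277.9] [186.8 164.6] 89.05
top tongue 66 z 129.4 [ 483.  -277.6] [49.6  8.5] 88.7
top cheekL 124 z 154.9 [ 592.5 -170.4] [  7.6 147.4] 88.9
top cheekR 124 z 155.0 [ 588.7 -388.3] [  9.2 147.3] 88.9
top n 1200 z 90.0 slope xy [0.025 0.001] rect [ 578.1 -283.3] [163.9 183.1] 0.05
scene 0 caddy [750. -86.  85.]
scene 0 whisk [783. -18.  87.]
scene 26 caddy [751. -86.  85.]
scene 26 whisk [783. -18.  88.]
top 0 caddy [750. -82.  84.]
top 0 whisk [770.  -7.  85.]
top 26 caddy [749. -81.  84.]
top 26 whisk [770.  -7.  85.]
[546.47303739  25.91319233 347.8487478 ] 46.875
```

View pics/both26.png

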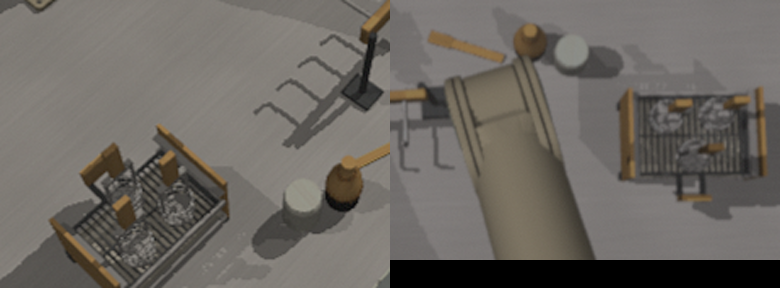

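The final view shows all three baskets upright on the sheet, the sheet home and the bystanders where they were. The gripper touches nothing, so I'm handing in.

```bash
python3 -c "
from h import *
print(ctrl.finish_job())"
```

```text
the job is handed in; nothing more can be done
None
```

I slid the sheet home on the middle rails and let it go while the baskets still hung. Then I unhooked the three baskets present (hooks 0, 1 and 3; hook 2 was empty), stood them on the sheet, and handed in at about 47 s of the 208 s allowed.

**Last checks:**
- **Sheet:** it reached the stop with about 7 N of push, and it never shifted afterwards. The last top view puts its centre about 2 mm past the rack's and in line sideways.
- **Baskets:** all three are upright, with tongue tops level at about 276 mm.
- **Bystanders:** the caddy and whisk are within 1 mm of where they started. The scoop looks unmoved in the last pictures, but I did not measure it.
- **Gripper:** it was clear of everything.

**What disagreed or went wrong:**
- **Cameras:** the two views differ by about 2–4 mm in y, so I took averages or compared things within one view.
- **First basket:** I lifted it too far (55 mm). It pulled with about 8.6 N, most likely its cup against the hook shank, so I lowered it to about 46 mm. It had not slipped in the grip.
- **Tool tilt:** the tool drifted to about 0.03 rad off vertical by the end. The last basket was placed with that tilt and stood upright after release.

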